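# Stir the sample cups, rinse the rod, load and index the carousel

## Task

Take the stirring rod out of its stand and dip its tip for a moment well into each white sample cup that is present, from the smallest cup to the largest, then into the metal rinse beaker, and hang the rod back in its stand. Stand every cup upright on the carousel, each wholly inside a grey seat circle of its own, and only when all are loaded and the rod is back turn the carousel one click, a quarter turn anticlockwise seen from above, by its black post. Do not tip a cup over, and leave the amber jar and the stacked dishes where they are.

Things in the scene. Friction and masses are not known exactly. Their poses are not given: they have to be found in the camera images.
- cup_small: round straight-walled open white ceramic cup, 40 mm outer diameter, 40 mm high, wall 3 mm, floor 4 mm thick, about 60 g; origin at the centre of its underside, z up. It may be absent (None). It stands loose on the bench left of the carousel
- cup_medium: round straight-walled open white ceramic cup, 52 mm outer diameter, 48 mm high, wall 3 mm, floor 4 mm thick, about 90 g; origin at the centre of its underside, z up. It may be absent (None). It stands loose on the bench left of the carousel
- cup_large: round straight-walled open white ceramic cup, 64 mm outer diameter, 56 mm high, wall 3 mm, floor 4 mm thick, about 130 g; origin at the centre of its underside, z up. It may be absent (None). It stands loose on the bench left of the carousel
- rod: stirring rod, 139 mm long, 60 g, upright in its stand. Black round grip 16 mm in diameter (z = 5 to 55 mm), collar 28 mm in diameter (z = 0 to 5), steel shaft 7 mm in diameter, tip 10 mm in diameter and 14 mm long ending at z = -84 mm. Origin at the centre of the collar's underside, z along the rod towards the grip. Loose, lifts straight up
- rod_tip (a point): lower end of the rod's tip, on the rod's axis
- stand_hole (a point): centre of the 18 mm square hole in the white stand's top plate, at its upper face, 100 mm above the bench; the stand is a fixed frame 64 x 64 x 100 mm. The rod's collar rests on the plate, so at home the rod's origin coincides with this point
- beaker: metal rinse beaker, fixed on the bench on a square of white paper: round, open, straight-walled, 66 mm outer diameter, 70 mm high, wall 3 mm, floor 4 mm thick; origin at the centre of its underside, z up
- carousel (a joint): angle of the carousel (rad), 0 at the start, growing anticlockwise from above: a white disc 310 mm in diameter, upper face 30 mm above the bench, turning on a vertical axis; range -0.2 to 3.3. Soft damped detents at 0, 1.571 and 3.142: released anywhere, it turns gently to the nearest of these and is held there, with up to 2.5 N at the post
- hub (a point): point on the carousel's axis at the height of the disc's upper face; a hub 32 mm in diameter stands 10 mm above the face there
- crank (a point): centre of the top of the black upright post by which the carousel is turned: 16 mm in diameter, 60 mm tall above the disc, 125 mm from the axis, with a steel foot 26 mm in diameter and 6 mm tall; turns with the disc
- seat0 (a point): centre of the first grey seat circle printed on the carousel's upper face: flat, 90 mm in diameter, 75 mm from the axis; turns with the disc. At the start a quarter turn anticlockwise from the black post, as seen from above
- seat1 (a point): centre of the second grey seat circle printed on the carousel's upper face: flat, 90 mm in diameter, 75 mm from the axis; turns with the disc. At the start half a turn from the black post, as seen from above
- seat2 (a point): centre of the third grey seat circle printed on the carousel's upper face: flat, 90 mm in diameter, 75 mm from the axis; turns with the disc. At the start three quarters of a turn anticlockwise from the black post, as seen from above
- jar: bystander: closed amber jar, 42 mm in diameter, 52 mm high; origin at the centre of its underside. Leave it
- dishes: bystander: two stacked culture dishes, 60 mm in diameter, 28 mm high; origin at the centre of the underside. Leave them
There are look-alikes about, which are no part of the job. What is shaped like the cup_small but purple or red is not meant.

How it is judged:
By the outcome, as a careful person would: the job done as asked, in the order asked, and still so for the second after the job is handed in, with the robot touching nothing.
Of cup_small, cup_medium, cup_large only 2 to 3 are there at a start; the rules pass over those that are not, and their reading is None.
At some moment in a run one of cup_small, cup_medium, cup_large may be knocked a few centimetres aside while the robot is not near it.
It also fails if it takes over 210 s, if anything falls off the work surface, if the arm or the gripper's body presses on something with over 40 N, if the wrist force passes 120 N, or if a joint passes its speed limit or range.

## Robot

A 7-joint arm with a two-finger parallel gripper is mounted at the origin on the work surface. World frame = base frame: x ahead of the robot, y to its left, z up, the work surface at z = 0. Lengths are in mm, angles in rad, forces in N, time in s.
With the tool pointing down it reaches from about 400 to 875 mm from the base axis. Payload 4.4 kg.
Tool frame: the origin (TCP) lies on the centre line of the jaws, within the pads' length; the fingertips stand 14 mm ahead of it and the grasp point (between the pads) lies 5 mm behind it (tips_ahead is the distance from the TCP to the fingertips, in mm); z points along the fingers, y is the line along which they close (so a half turn about z gives the same grasp; the last joint's range is limited). The gripper opens to 85 mm and grips with 20 to 120 N. Pads are 22 mm wide; open, the fingers measure 114 mm over their backs; the gripper's body (76 mm by 85 mm) begins 54 mm behind the grasp point. The pads swing forward as they close: fully open they stand 13 mm farther back than shut.
Start: joints at [1.2, 0.628, 0.038, 1.517, -0.027, 0.996, -0.02], TCP at [195.095, -620.045, 205.713] pointing down, gripper open.
Joint ranges: [-3.06, 3.06], [-0.37, 2.12], [-1.25, 1.32], [0.18, 2.47], [-1.1, 4.24], [0.23, 1.98], [-2.94, 2.94]. Speed limits (rad/s): [2.57, 2.57, 3.14, 3.14, 3.14, 3.14, 3.14].

## Interface

Orientations are given as [roll, pitch, yaw] about the fixed x, y, z axes, in that order (R = Rz(yaw) Ry(pitch) Rx(roll)).
In Python, from cell import * gives the robot as it stands.
- The arm moves only by the tool move_arm, never from a script. Its argument "rows" is text: rows parted by semicolons, each of 7 numbers parted by spaces: the shift along the tool's x, y, z scaled (see below), then the turn, a rotation vector about the tool's x, y, z scaled (see below), then the closure, from -1 (fully open) to 1 (shut). A call has 1 to 12 rows; each row is the pose to reach, as a shift and turn from the pose commanded when the call began, along the tool's axes at that moment; what a row does not reach only later rows make up. The controller multiplies each number of a shift by 0.3 m and each number of a turn by pi/2 rad. A row lasts 1/12 s, in which the tool goes at most 41.7 mm and 7.16 degrees, less where a joint would pass 70% of its speed; a pose out of reach is approached as far as the arm can. A call with a number of a shift or a turn outside -1 to 1 is refused whole. A call with a gripper value outside its range is refused whole. The fingers move at their own pace and stop on an object; the grip force is fixed at half the most. Time passes only in rows, so rows that repeat a pose let the fingers close. It gives the time, the measured TCP pose, the force, the opening and the grip force at its end, in the units of the state.
- read_state(): the state, without advancing time (a new reading comes with each control period).
- get_image(name): name is "side" or "top"; returns a dict with "img" (400x640x3 uint8, red, green, blue), "vfov" (degrees; the focal length in pixels is half the picture's height over the tangent of half this angle, whatever the lens; pixels are square), "cx", "cy" (the principal point, pixels), "extrinsics" (4x4, takes a point from camera to world coordinates). Camera axes: x right, y up, looking along -z (the intrinsics and any distortion apply to the point x, -y, -z); pixel columns grow to the right and rows downward; lengths in mm; the calibration is good to about 2 mm. A picture is of the moment at which its call begins. There is no depth.
- finish_job(): hands the job in; it is judged then, once.
The state is a dict: "clock": time; "qpos": joint angles; "qd": joint speeds; "tau": joint torques, N m; "eef_pos": TCP position; "tool_rot": TCP orientation; "force": force on the tool from outside, world axes, zero at the start; "torque": the same for the moment, N m; "width": finger opening in mm; "gripper_force": force on a finger pad.
Only numpy, scipy, OpenCV 4.12 (cv2) and the standard library are available. Lean on these libraries where they do the work, as an engineer would, in place of code of your own. Each camera call takes 0.05 s, during which the arm holds its last target. There are 200 camera calls.

## Working session

There is one attempt and no reset: what is moved stays moved. The work goes in short steps, Python scripts to look and compute and a tool call to move; the robot and the scene stay as the last step left them, time stands still between calls to the robot, and variables do not carry over. Pictures are saved under pics/ and viewed, at most 14 in all, crops included, and the job is handed in when it is done.

Besides the shell and the picture viewer there is one more tool, called after "Call:" in YAML: its name, and indented under it one key for each argument. move_arm: Moves the arm, as the interface text tells. Its arguments: {"type":"object","properties":{"rows":{"type":"string"}},"required":["rows"]}

```bash
ls; mkdir -p pics
python3 - <<'E'
from cell import *
import cv2,numpy as np
s=read_state();print({k:np.round(v,3) for k,v in s.items()})
for n in("side","top"):
    d=get_image(n);cv2.imwrite(f"pics/{n}0.png",d["img"][:,:,::-1]);print(n,{k:(np.round(v,3).tolist() if k!='img' else 0) for k,v in d.items()})
E
```

```text
pics
{'clock': np.float64(0.0), 'qpos': array([ 1.2  ,  0.629,  0.038,  1.518, -0.027,  0.996, -0.02 ]), 'qd': array([-0.   ,  0.   , -0.   , -0.001,  0.001, -0.001,  0.001]), 'tau': array([-0.0000e+00, -5.6341e+01,  1.2260e+00, -1.9345e+01,  1.1000e-02,
        1.0000e-02,  0.0000e+00]), 'eef_pos': array([ 194.917, -619.388,  204.791]), 'tool_rot': array([-3.14 ,  0.   ,  0.305]), 'force': array([ 1.09 ,  1.026, -0.13 ]), 'torque': array([ 0.021, -0.028,  0.004]), 'gripper_force': np.float64(0.0), 'width': np.float64(85.352)}
side {'img': 0, 'vfov': 46.951, 'cx': 314.994, 'cy': 197.911, 'extrinsics': [[-0.98, 0.158, -0.122, 427.453], [-0.199, -0.737, 0.646, 778.116], [0.013, 0.658, 0.753, 928.016], [0.0, 0.0, 0.0, 1.0]]}
top {'img': 0, 'vfov': 45.195, 'cx': 317.763, 'cy': 195.643, 'extrinsics': [[0.003, 0.982, -0.189, 277.985], [-1.0, 0.003, 0.002, 76.109], [0.003, 0.189, 0.982, 1566.493], [0.0, 0.0, 0.0, 1.0]]}
```

View pics/side0.png

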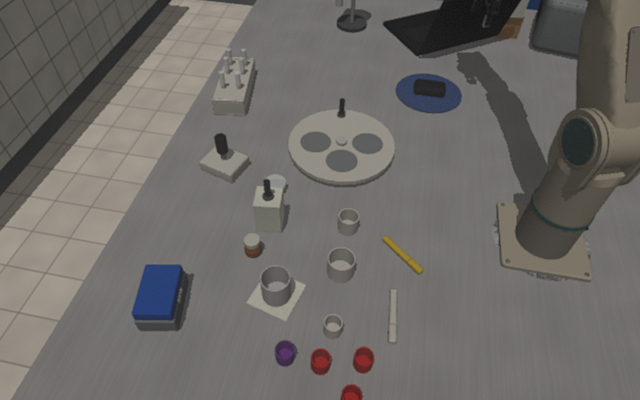

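View pics/top0.png

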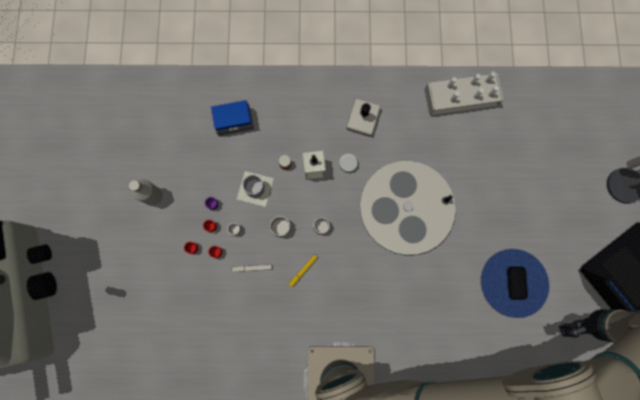

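Both views show three white cups: top view (235,230), (282,227) and (322,227). The beaker is on its paper at (254,187), the rod in its stand at (315,160), the carousel at (408,208) and its post at (447,200).

```bash
cat > h.py <<'E'
from cell import *
import cv2,numpy as np
def cam(n):
    d=get_image(n); d['E']=np.array(d['extrinsics']); d['f']=d['img'].shape[0]/2/np.tan(np.radians(d['vfov'])/2); return d
def ray(d,u,v):
    r=d['E'][:3,:3]@np.array([(u-d['cx'])/d['f'],-(v-d['cy'])/d['f'],-1]); return d['E'][:3,3],r/np.linalg.norm(r)
def plane(d,u,v,z):
    o,r=ray(d,u,v); return o+r*(z-o[2])/r[2]
def proj(d,p):
    q=d['E'][:3,:3].T@(np.asarray(p,float)-d['E'][:3,3]); return np.array([d['cx']+d['f']*q[0]/-q[2],d['cy']-d['f']*q[1]/-q[2]])
def tri(a,pa,b,pb):
    o1,r1=ray(a,*pa);o2,r2=ray(b,*pb)
    t=np.linalg.lstsq(np.c_[r1,-r2],o2-o1,rcond=None)[0]
    p,q=o1+r1*t[0],o2+r2*t[1]; return (p+q)/2,np.linalg.norm(p-q)
def crop(d,x,y,w,h,s,fn):
    cv2.imwrite(fn,cv2.resize(d['img'][y:y+h,x:x+w,::-1],None,fx=s,fy=s,interpolation=cv2.INTER_CUBIC))
E
python3 - <<'E'
from h import *
t=cam("top");s=cam("side")
crop(t,190,90,280,180,2.8,"pics/tc.png");crop(s,190,80,220,280,2.1,"pics/sc.png")
# approx consistency
for n,a,b in[("hub",(408,208),(341,141)),("posttop",(448,200),(342,100)),("rodtop",(314,157),(267,182)),("small",(235,229),(333,322)),("large",(281,226),(341,258)),("med",(322,226),(348,217)),("beaker",(254,186),(276,278))]:
    print(n,*tri(t,a,s,b))
E
```

```text
hub [ 538.04372412 -219.4293283    32.79375626] 7.585289892868509
posttop [ 555.73143642 -334.40435464   90.23435454] 10.58703913501007
rodtop [671.50413489  85.03831854 149.00997842] 0.1974393210735789
small [465.61679751 338.37274999  30.22045057] 2.242582341552686
large [473.80257298 189.43027521  48.70282139] 3.031875409638693
med [476.36753369  58.95945699  37.7182163 ] 4.525329573529242
beaker [601.9332924  277.46209079  60.1325521 ] 4.768483246332646
```

View pics/tc.png

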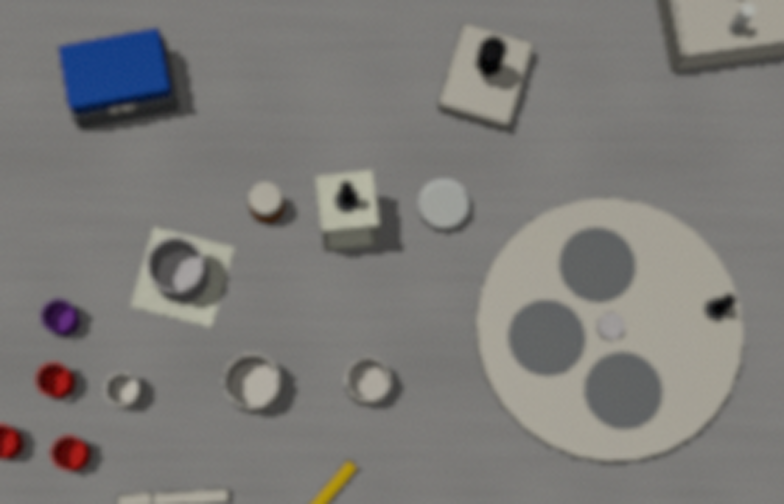

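View pics/sc.png

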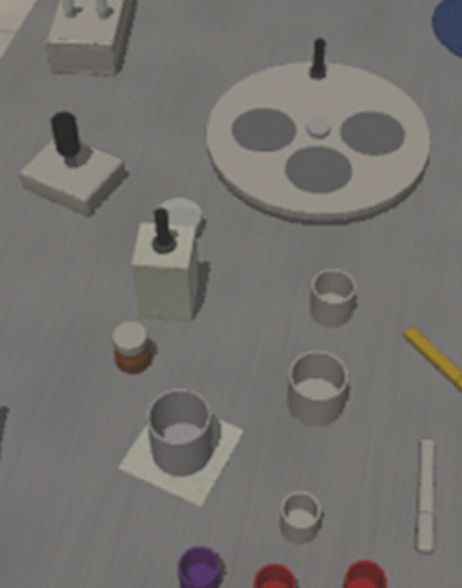

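The crops show the cups, beaker, stand, disc and seats clearly. The ray gaps grow away from the image centre, up to 10 mm at the post, so I'll check for lens distortion.

Run:
```python
from h import *
t=cam("top");s=cam("side")
g=t['img'].astype(float).mean(2); g=cv2.GaussianBlur(g,(5,3),0)
rows=[]
for c in range(60,630,50):
    col=g[50:85,c]; d=np.diff(col); i=np.argmin(d); 
    k=slice(max(i-2,0),i+3); w=-np.clip(d[k],None,0); rows.append((c,round(float(50.5+(w*np.arange(i-2,i+3)).sum()/w.sum()),2)))
print(rows)
for n,d in(("top",t),("side",s)):
    hsv=cv2.cvtColor(d['img'],cv2.COLOR_RGB2HSV); 
    box=(350,150,120,120) if n=="top" else (280,105,125,85)
    x,y,w,h=box; G=d['img'][y:y+h,x:x+w]; L=G.mean(2)
    pts={"top":[(408,245),(360,100),(403,184)],"side":[(341,172),(341,160)]}[n]
    print(n,[d['img'][b,a].tolist() for a,b in pts], 'table',d['img'][260,250].tolist())
    R=G[:,:,0].astype(int)-G[:,:,2]
    for name,m in (("white",(L>135)),):
        m=m.astype(np.uint8); cs,hi=cv2.findContours(m,cv2.RETR_CCOMP,cv2.CHAIN_APPROX_NONE)
        for c,hh in zip(cs,hi[0]):
            if cv2.contourArea(c)>150: print(name,'hole' if hh[3]>=0 else 'outer',cv2.contourArea(c),np.round(cv2.fitEllipse(c)[0]+np.array([x,y]),2),np.round(cv2.fitEllipse(c)[1:][0],2),[plane(d,*(cv2.fitEllipse(c)[0]+np.array([x,y])),30).round(1)])
```

```text
[(60, 63.93), (110, 63.82), (160, 64.36), (210, 64.72), (260, 64.8), (310, 64.86), (360, 64.8), (410, 65.41), (460, 65.67), (510, 65.79), (560, 65.93), (610, 65.75)]
top [[166, 162, 151], [153, 149, 139], [96, 97, 97]] table [123, 122, 120]
white outer 6707.5 [406.42 207.07] [90.3  94.74] [array([ 537.7, -214.7,   30. ])]
white hole 654.5 [412.28 229.07] [28.32 29.5 ] [array([ 466. , -231.2,   30. ])]
white hole 637.0 [384.83 210.16] [28.11 28.97] [array([ 527.4, -144.4,   30. ])]
white hole 623.5 [402.87 184.13] [27.73 28.71] [array([ 613.8, -205.5,   30. ])]
side [[133, 129, 122], [94, 93, 93]] table [119, 117, 115]
white outer 5654.0 [341.12 145.63] [ 68.68 105.21] [array([ 538.7, -203.9,   30. ])]
white hole 665.0 [341.19 160.47] [24.99 34.01] [array([ 528.5, -143.7,   30. ])]
white hole 605.0 [367.01 143.17] [23.24 33.32] [array([ 467. , -230.3,   30. ])]
white hole 599.5 [315.24 141.57] [23.3 32.9] [array([ 614.9, -205.1,   30. ])]
```

```bash
cat >> h.py <<'E'
def warm(d):
    I=cv2.GaussianBlur(d['img'],(3,3),0).astype(float); return ((I[:,:,0]-I[:,:,2])/(I[:,:,0]+1)>0.05)&(I[:,:,0]>60)
def blob(m,uv,r=25):
    u,v=map(int,np.round(uv));k=np.zeros_like(m,np.uint8);k[max(v-r,0):v+r,max(u-r,0):u+r]=m[max(v-r,0):v+r,max(u-r,0):u+r]
    cs=cv2.findContours(k,cv2.RETR_EXTERNAL,cv2.CHAIN_APPROX_NONE)[0]
    cs=[c for c in cs if cv2.contourArea(c)>15]
    c=min(cs,key=lambda c:np.hypot(*(cv2.minEnclosingCircle(c)[0]-np.array(uv))))
    H=cv2.convexHull(c);M=cv2.moments(H);return np.array([M['m10'],M['m01']])/M['m00'],M['m00'],cv2.boundingRect(H)
CUPS={'small':40,'medium':48,'large':56}
def cup(name,xy,ds):
    z=CUPS[name]/2;o=[]
    for d in ds:
        c,a,b=blob(warm(d),proj(d,[*xy,z]));p=plane(d,*c,z);o.append(p[:2]);print(name,p.round(1),'px',c.round(1),'area',a,b)
    return np.mean(o,0)
E
python3 - <<'E'
from h import *
t=cam("top");s=cam("side")
for n,p in(("small",(466,338)),("medium",(476,59)),("large",(474,189))): print(cup(n,p,(t,s)).round(1))
# rod grip
cc=[]
for d,uv in((t,(314,158)),(s,(267,187))):
    I=d['img'].max(2)<70; c,a,b=blob(I,uv,15);print('rod',c,a,b);cc.append(c)
print(tri(t,cc[0],s,cc[1]))
print([plane(d,*c,128).round(1) for d,c in zip((t,s),cc)])
# stand: plate (bright part) top view ; beaker crops
for d,uv in((t,(315,160)),(s,(268,210))):
    c,a,b=blob(warm(d),uv,25);print('stand',c,a,b)
crop(t,225,140,110,80,7,"pics/tc2.png");crop(s,240,170,75,140,4.2,"pics/sc2.png")
E
```

```text
small [465.4 343.5  20. ] px [234.  229.1] area 128.5 (228, 223, 14, 13)
small [467.1 342.5  20. ] px [332.3 326. ] area 435.0 (322, 313, 22, 27)
[466.2 343. ]
medium [476.8  61.7  24. ] px [321.2 225.7] area 229.5 (313, 217, 18, 18)
medium [477.7  61.   24. ] px [347.9 221.2] area 510.0 (337, 207, 23, 29)
[477.2  61.3]
large [473.8 193.4  28. ] px [280.3 226.3] area 351.0 (270, 216, 22, 22)
large [474.2 193.   28. ] px [340.7 264.5] area 864.0 (327, 247, 29, 37)
[474.  193.2]
rod [313.81428571 160.35238095] 35.0 (311, 156, 7, 9)
rod [267.31553974 190.54092527] 140.5 (263, 180, 11, 20)
(array([670.71383712,  85.82430199, 119.75697114]), np.float64(3.425080677923177))
[array([666.7,  85.7, 128. ]), array([670. ,  92.6, 128. ])]
stand [314.10399784 164.34819017] 617.0 (302, 150, 25, 30)
stand [267.08422826 210.70688566] 1583.0 (246, 185, 40, 50)
```

View pics/tc2.png

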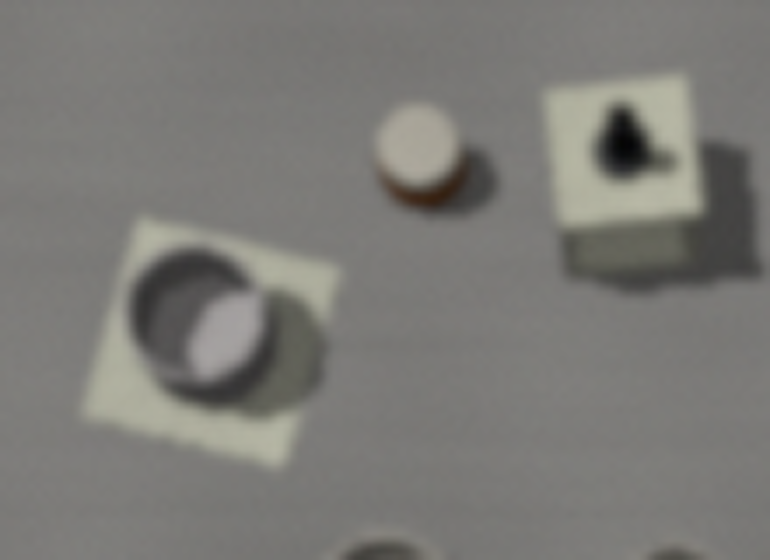

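View pics/sc2.png

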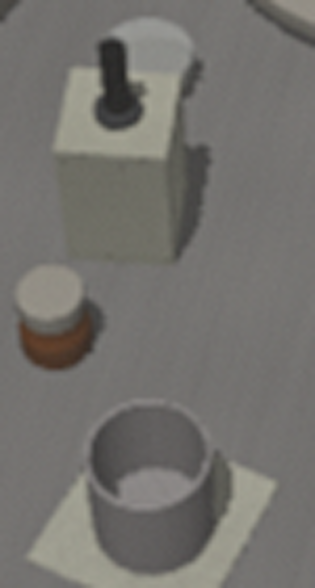

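The crops show the plate corners (top view centre about (313.4,161.3)) and the beaker silhouette (top centre about (253.4,186.1), side about (275.3,285.3)).

Run:
```python
from h import *
t=cam("top");s=cam("side")
T=lambda x,y:((x+.5)/7-.5+225,(y+.5)/7-.5+140); S=lambda x,y:((x+.5)/4.2-.5+240,(y+.5)/4.2-.5+170)
for q in((545,90),(685,75),(705,215),(558,228)):print('plate top',plane(t,*T(*q),100).round(1))
for q in((72,68),(188,75),(168,158),(52,152)):print('plate side',plane(s,*S(*q),100).round(1))
print('beaker',plane(t,*T(202,326),35),plane(s,*S(150,486),35))
print('griptop',plane(t,*T(621,107),155),plane(s,*S(111,42),155))
print('post', [ (n,proj(d,[560.5,-341,60])) for n,d in(('t',t),('s',s))])
for d,uv in((t,(447,200)),(s,(342,108))):
    c,a,b=blob(d['img'].max(2)<75,uv,12);print('post',c,a,b,plane(d,*c,60))
```

```text
plate top [700. 122. 100.]
plate top [707.3  58.8 100. ]
plate top [642.2  49.7 100. ]
plate top [636.  115.6 100. ]
plate side [707.7  59.  100. ]
plate side [640.6  50.2 100. ]
plate side [636.4 113.4 100. ]
plate side [700.8 122.7 100. ]
beaker [604.37785052 282.63380081  35.        ] [606.20162432 280.99623441  35.        ]
griptop [676.67759302  87.20555849 155.        ] [673.66390616  83.59741212 155.        ]
post [('t', array([447.4906517 , 198.58960819])), ('s', array([341.89870867, 107.17682605]))]
post [446.93589744 199.28632479] 39.0 (443, 196, 9, 8) [ 558.23262293 -339.1193011    60.        ]
post [341.33333333 108.        ] 90.0 (338, 98, 7, 19) [ 561.5263373 -336.6934867   60.       ]
```

Both views agree to 1–3 mm:

| Point | x | y |
|---|---|---|
| Stand hole | 671.4 | 86.4 |
| Beaker | 605.3 | 281.8 |
| Small cup | 466 | 343 |
| Medium cup | 477 | 61 |
| Large cup | 474 | 193 |
| Carousel axis | 540 | -218 |
| Post | 560 | -339 |

I'll work at yaw = π/2, where tool x is world +y, tool y is world +x and tool z points down.

Call:
move_arm:
  rows: "0.967 -0.533 -0.167 0 0 -0.805 -1;0.967 -0.533 -0.167 0 0 -0.805 -1;0.967 -0.533 -0.167 0 0 -0.805 -1;0.967 -0.533 -0.167 0 0 -0.805 -1;0.967 -0.533 -0.167 0 0 -0.805 -1;0.967 -0.533 -0.167 0 0 -0.805 -1;0.967 -0.533 -0.167 0 0 -0.805 -1;0.967 -0.533 -0.167 0 0 -0.805 -1;0.967 -0.533 -0.167 0 0 -0.805 -1;0.967 -0.533 -0.167 0 0 -0.805 -1;0.967 -0.533 -0.167 0 0 -0.805 -1;0.967 -0.533 -0.167 0 0 -0.805 -1"

```text
clock: 1.5
eef_pos: [423.5, -380.8, 255.8]
tool_rot: [-3.141, 0.0, 1.566]
force: [-0.4, -0.5, 0.1]
width: 85.3
gripper_force: 0.0
```

Call:
move_arm:
  rows: "1 0.667 0 0 0 0 -1;1 0.667 0 0 0 0 -1;1 0.667 0 0 0 0 -1;1 0.667 0 0 0 0 -1;1 0.667 0 0 0 0 -1;1 0.667 0 0 0 0 -1;1 0.667 0 0 0 0 -1;1 0.667 0 0 0 0 -1;1 0.667 0 0 0 0 -1;1 0.667 0 0 0 0 -1;1 0.667 0 0 0 0 -1"

```text
clock: 2.42
eef_pos: [624.8, -79.2, 255.3]
tool_rot: [-3.141, -0.0, 1.569]
force: [-0.7, -0.2, -0.1]
width: 85.5
gripper_force: 0.0
```

Call:
move_arm:
  rows: "0.552 0.155 0 0 0 0 -1;0.552 0.155 0 0 0 0 -1;0.552 0.155 0 0 0 0 -1;0.552 0.155 0 0 0 0 -1;0.552 0.155 0 0 0 0 -1;0.552 0.155 0 0 0 0 -1;0.552 0.155 0.1 0 0 0 -1;0.552 0.155 0.2 0 0 0 -1;0.552 0.155 0.25 0 0 0 -1;0.552 0.155 0.25 0 0 0 -1"

```text
clock: 3.25
eef_pos: [668.1, 79.5, 176.5]
tool_rot: [-3.133, 0.004, 1.564]
force: [-0.2, 0.0, -0.5]
width: 85.6
gripper_force: 0.0
```

Run:
```python
from h import *
t=cam("top");s=cam("side")
print(read_state()['eef_pos'])
crop(s,200,110,170,130,4.5,"pics/s3.png")
```

```text
[671.2101033   81.62250291 180.90794873]
```

View pics/s3.png

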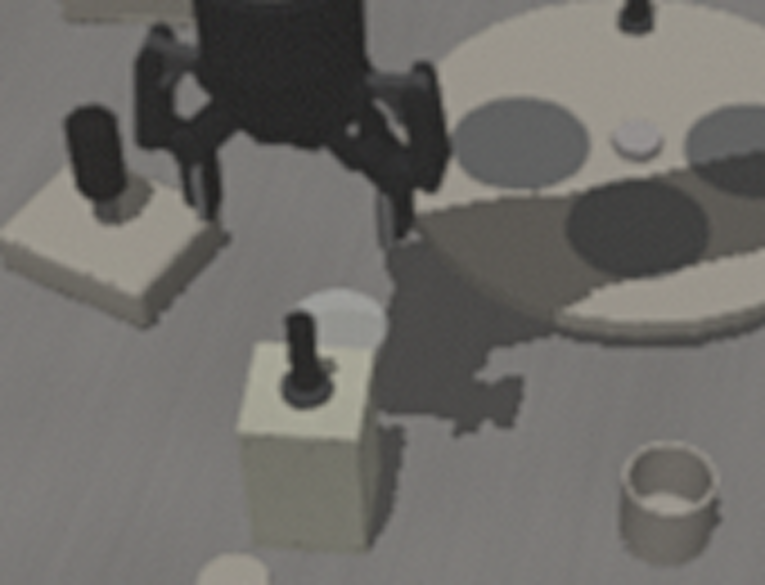

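The view shows the open fingers straddling the grip from above, with fingertips near (200,215) and (395,235) in the crop. I'll let the arm settle and then trim.

Call:
move_arm:
  rows: "0 0 0 0 0 0 -1;0 0 0 0 0 0 -1;0 0 0 0 0 0 -1;0 0 0 0 0 0 -1"

```text
clock: 3.68
eef_pos: [671.8, 84.7, 182.0]
tool_rot: [3.14, -0.0, 1.569]
force: [0.6, -0.2, -0.2]
width: 85.1
gripper_force: 0.0
```

Run:
```python
from h import *
t=cam("top");s=cam("side")
p=read_state()['eef_pos'];print(p,read_state()['tool_rot'])
print(proj(s,p+[0,0,0]),'tips mid px s',(200+(200+395)/2/4.5,110+225/4.5))
crop(t,270,110,110,90,7,"pics/t3.png")
```

```text
[671.40693868  84.81886296 181.45739378] [ 3.14062491e+00 -7.42588975e-05  1.56921256e+00]
[266.07894114 172.10329151] tips mid px s (266.1111111111111, 160.0)
```

View pics/t3.png

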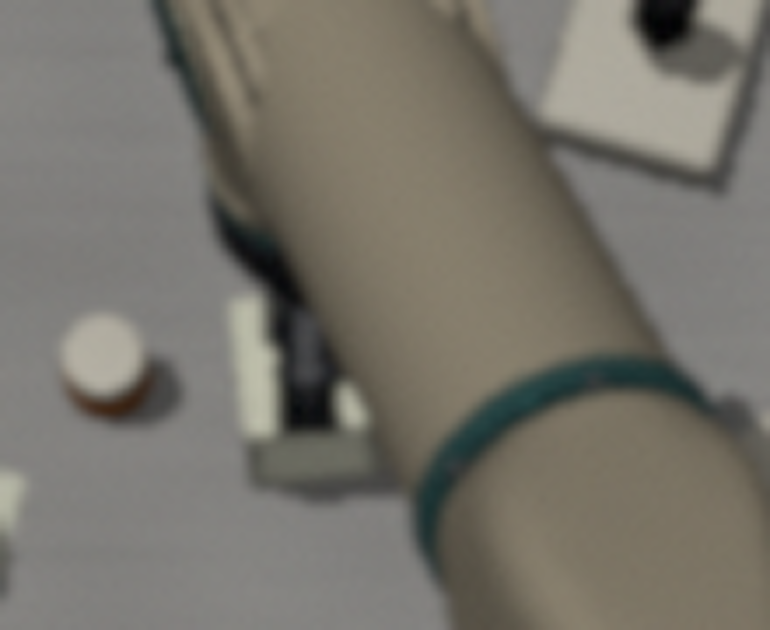

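The arm hides the rod from above, but one finger can be seen beside the plate's centre, as expected. Descend and grip.

Call:
move_arm:
  rows: "0.005 0 0.05 0 0 0 -1;0.005 0 0.1 0 0 0 -1;0.005 0 0.14 0 0 0 -1;0.005 0 0.172 0 0 0 -1;0.005 0 0.172 0 0 0 -1;0.005 0 0.172 0 0 0 0.3;0.005 0 0.172 0 0 0 1;0.005 0 0.172 0 0 0 1;0.005 0 0.172 0 0 0 1;0.005 0 0.172 0 0 0 1;0.005 0 0.172 0 0 0 1;0.005 0 0.172 0 0 0 1"

```text
clock: 4.78
eef_pos: [673.4, 86.6, 131.0]
tool_rot: [3.137, -0.001, 1.569]
force: [1.3, -0.0, 6.2]
width: 0.2
gripper_force: 3.3
```

Run:
```python
from h import *
s=cam("side")
print(read_state()['width'],read_state()['force'])
crop(s,200,110,170,130,4.5,"pics/s4.png")
```

```text
0.2415123519722946 [0.6945251  0.20932808 5.31730918]
```

View pics/s4.png

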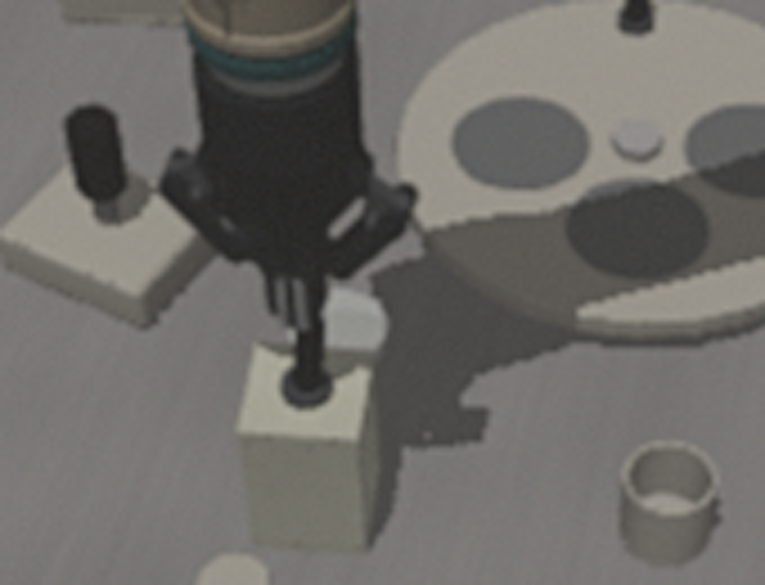

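The gripper is shut with nothing in it, and its tips show at about (285,315) in the crop, close to the rod's top. I'll check the tool position against both cameras.

Run:
```python
from h import *
t=cam("top");s=cam("side")
st=read_state();print(st['eef_pos'],st['tool_rot'],st['qpos'])
u=(200+287/4.5,110+318/4.5)
for z in(117,130,145,155,160):print(z,plane(s,*u,z).round(1))
print('exp tip s',proj(s,st['eef_pos']-[0,0,14]),'have',u)
v=np.hstack([cv2.resize(d['img'][y:y+100,x:x+80,::-1],None,fx=5,fy=5,interpolation=cv2.INTER_CUBIC) for d,x,y in((t,275,110),(s,230,130))]);cv2.imwrite("pics/b5.png",v)
for z in (150,163,176):print('open tips mid earlier',z,plane(s,200+297/4.5,110+225/4.5,z).round(1))
```

```text
[673.32461291  86.59358581 131.13223304] [ 3.13663618e+00 -8.16966281e-04  1.56898685e+00] [ 0.00758852  0.7624413  -0.31641298  1.49915848  0.27420612  0.91870355
 -0.39467964]
117 [690.2  54.  117. ]
130 [686.   65.6 130. ]
145 [681.1  79.  145. ]
155 [677.9  87.9 155. ]
160 [676.3  92.4 160. ]
exp tip s [266.92838941 191.56556968] have (263.77777777777777, 180.66666666666669)
open tips mid earlier 150 [692.8  16.3 150. ]
open tips mid earlier 163 [688.3  29.  163. ]
open tips mid earlier 176 [683.9  41.8 176. ]
```

View pics/b5.png

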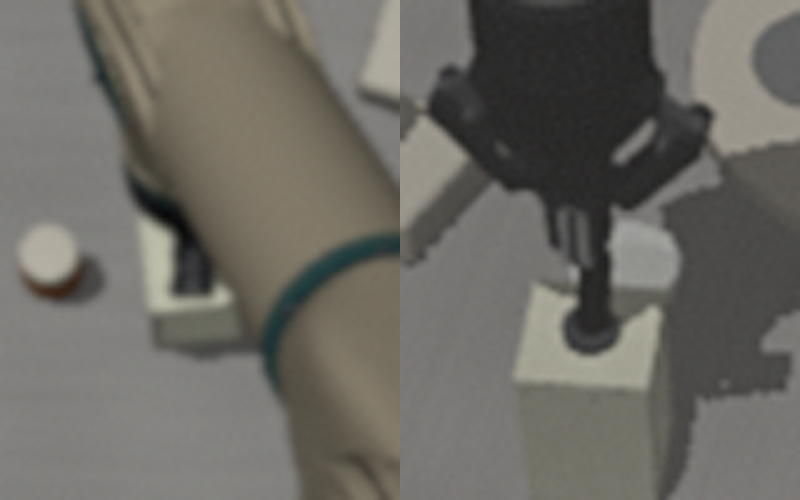

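The top view puts the fingers at y≈88, which is right. The side ray at that y puts the shut tips at z≈155, on the rod's top, and that fits the 5 N push. So the tips really stand about 38 mm higher than the reported pose implies. I'll open, go lower watching the force, and judge by the width.

Call:
move_arm:
  rows: "0 0 -0.05 0 0 0 -1;0 0 -0.05 0 0 0 -1;0 0 -0.05 0 0 0 -1;0 0 -0.05 0 0 0 -1;0 0 -0.05 0 0 0 -1;0 0 0 0 0 0 -1;0 0 0.03 0 0 0 -1;0 0 0.05 0 0 0 -1;0 0 0.065 0 0 0 -1;0 0 0.08 0 0 0 -1;0 0 0.08 0 0 0 -1;0 0 0.08 0 0 0 -1"

```text
clock: 5.93
eef_pos: [671.1, 86.3, 105.1]
tool_rot: [-3.141, -0.0, 1.569]
force: [0.2, -0.8, 0.6]
width: 85.1
gripper_force: 0.0
```

Run:
```python
from h import *
s=cam("side");t=cam("top");st=read_state();print(st['eef_pos'],st['force'],st['width'])
v=np.hstack([cv2.resize(d['img'][y:y+100,x:x+80,::-1],None,fx=5,fy=5,interpolation=cv2.INTER_CUBIC) for d,x,y in((t,275,110),(s,230,130))]);cv2.imwrite("pics/b6.png",v)
for z in (117,137,155):print(z,proj(s,[671.5-42,86.5,z])-[230,130],proj(s,[671.5+42,86.5,z])-[230,130])
```

```text
[671.54665314  86.37590038 105.70798161] [-0.50946549 -0.15784602  1.17664736] 85.47721596534238
117 [54.97457133 64.48966927] [20.56671826 58.92635203]
137 [54.65967647 58.76750607] [19.7738108  53.18064951]
155 [54.36857387 53.47768795] [19.04099847 47.87041865]
```

View pics/b6.png

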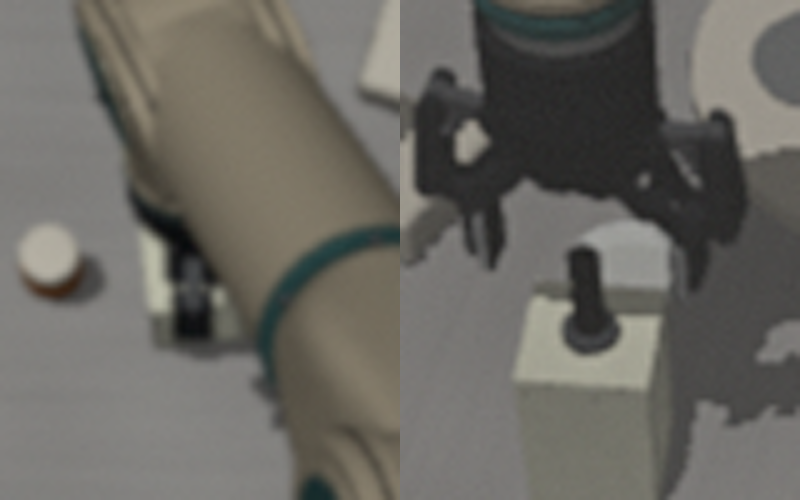

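The right panel shows the fingers on either side of the upright grip, with tips at (490,265) and (695,290), i.e. z≈137 at a reported 105.7. The tool really is about 35 mm higher than reported. Lower 10 mm and grip.

Call:
move_arm:
  rows: "0 0 0.03 0 0 0 -1;0 0 0.033 0 0 0 -1;0 0 0.033 0 0 0 -1;0 0 0.033 0 0 0 1;0 0 0.033 0 0 0 1;0 0 0.033 0 0 0 1;0 0 0.033 0 0 0 1;0 0 0.033 0 0 0 1;0 0 0.033 0 0 0 1;0 0 0.033 0 0 0 1;0 0 0.033 0 0 0 1;0 0 0.033 0 0 0 1"

```text
clock: 7.03
eef_pos: [671.2, 86.2, 95.3]
tool_rot: [3.142, 0.0, 1.569]
force: [0.8, 0.4, 0.7]
width: 14.5
gripper_force: 58.4
```

The rod is gripped: width 14.5 mm, 58 N. Tip z is therefore eef z − 79.3, whatever the bias. Lift straight up.

Call:
move_arm:
  rows: "0 0 -0.06 0 0 0 1;0 0 -0.13 0 0 0 1;0 0 -0.2 0 0 0 1;0 0 -0.27 0 0 0 1;0 0 -0.34 0 0 0 1;0 0 -0.4 0 0 0 1;0 0 -0.4 0 0 0 1;0 0 -0.4 0 0 0 1"

```text
clock: 7.7
eef_pos: [671.6, 86.4, 216.1]
tool_rot: [3.14, -0.0, 1.569]
force: [-0.5, -0.4, -0.5]
width: 14.7
gripper_force: 58.5
```

Run:
```python
from h import *
t=cam("top");s=cam("side");st=read_state();print(st['eef_pos'],st['force'],st['width'],st['gripper_force'])
for n,p in(("small",(466,343)),("medium",(477,61)),("large",(474,193))):
    for d in (t,s):
        try: cup(n,p,(d,))
        except Exception as e: print(n,'no',e)
p=np.array([st['eef_pos'][0],st['eef_pos'][1],st['eef_pos'][2]-79.3]);print('exp rod tip px',proj(t,p),proj(s,p))
cv2.imwrite("pics/b7.png",cv2.resize(s['img'][100:250,190:360,::-1],None,fx=4,fy=4))
```

```text
[670.22610989  85.92781133 213.97011382] [-0.68011092  0.01801731  0.01458534] 14.505295737310547 58.475123047828674
small [465.7 344.9  20. ] px [233.6 229. ] area 137.0 (227, 222, 14, 15)
small [467.1 342.1  20. ] px [332.3 325.8] area 433.0 (322, 313, 22, 27)
medium [477.3  61.8  24. ] px [321.1 225.6] area 231.5 (313, 217, 18, 18)
medium [477.1  61.1  24. ] px [348.1 221.3] area 520.0 (337, 207, 23, 30)
large [474.1 193.2  28. ] px [280.3 226.2] area 348.5 (270, 216, 22, 22)
large [474.6 192.6  28. ] px [340.6 264.3] area 886.5 (326, 246, 30, 38)
exp rod tip px [313.73443646 158.68190281] [267.79262469 186.54497415]
```

View pics/b7.png

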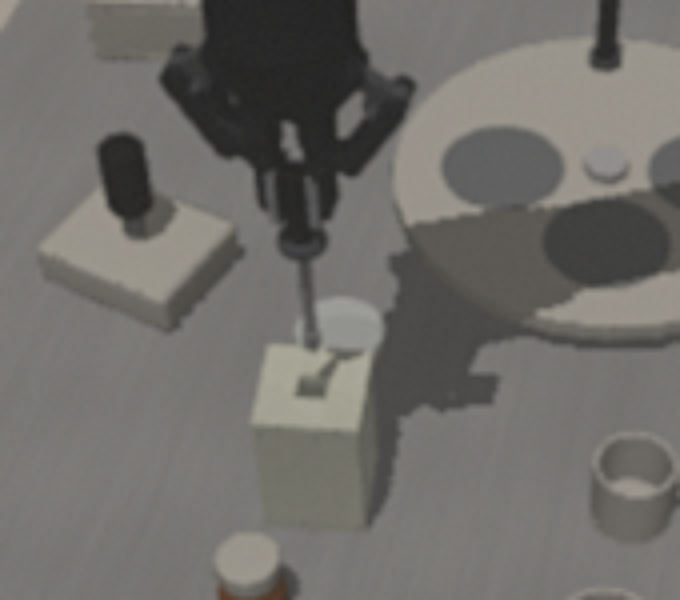

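The rod hangs straight with its tip at (268.2,186.2), against a predicted (267.8,186.5), so the z relation holds. Next the small cup.

Call:
move_arm:
  rows: "0.1 -0.08 0 0 0 0 1;0.2 -0.16 0 0 0 0 1;0.3 -0.24 0 0 0 0 1;0.4 -0.32 0 0 0 0 1;0.5 -0.4 0 0 0 0 1;0.6 -0.48 0 0 0 0 1;0.7 -0.56 0 0 0 0 1;0.8 -0.64 0 0 0 0 1;0.855 -0.683 0 0 0 0 1;0.855 -0.683 0 0 0 0 1;0.855 -0.683 0 0 0 0 1;0.855 -0.683 0 0 0 0 1"

```text
clock: 8.8
eef_pos: [466.9, 341.7, 214.2]
tool_rot: [-3.141, 0.002, 1.569]
force: [-0.7, -0.6, -0.2]
width: 14.3
gripper_force: 58.6
```

```bash
cat >> h.py <<'E'
def check(todo):
    t=cam("top");s=cam("side");st=read_state();print('clock',st['clock'],'eef',np.round(st['eef_pos'],1),'F',np.round(st['force'],1),'w',round(float(st['width']),1),'rot',np.round(st['tool_rot'],3))
    for n,p in todo.items():
        for nm,d in(("top",t),("side",s)):
            try: print(nm,end=' ');cup(n,p,(d,))
            except Exception as e: print(n,'none')
    return t,s,st
E
python3 -c "
from h import *
t,s,st=check(dict(small=(466,343),medium=(477,61),large=(474,193)))"
```

```text
clock 8.9 eef [467.6 341.2 214.5] F [ 0.5 -1.  -0.7] w 14.8 rot [-3.141e+00  2.000e-03  1.567e+00]
top small [471.8 368.   20. ] px [226.5 227.1] area 1615.0 (209, 204, 47, 50)
side small [466.7 341.9  20. ] px [332.5 325.8] area 432.5 (323, 313, 21, 27)
top medium [476.3  61.4  24. ] px [321.3 225.8] area 237.5 (313, 217, 18, 19)
side medium [491.9   3.5  24. ] px [345.8 203.2] area 644.5 (323, 196, 49, 18)
top large [448.3 217.8  28. ] px [272.5 234.2] area 934.5 (255, 216, 37, 35)
side large [452.6 212.9  28. ] px [348.6 273.4] area 161.0 (339, 262, 18, 22)
```

Call:
move_arm:
  rows: "0.004 -0.002 0.08 0 0 0 1;0.004 -0.002 0.16 0 0 0 1;0.004 -0.002 0.24 0 0 0 1;0.004 -0.002 0.31 0 0 0 1;0.004 -0.002 0.36 0 0 0 1;0.004 -0.002 0.395 0 0 0 1;0.004 -0.002 0.4 0 0 0 1;0.004 -0.002 0.4 0 0 0 1;0.004 -0.002 0.4 0 0 0 1;0.004 -0.002 0.4 0 0 0 1"

```text
clock: 9.73
eef_pos: [466.9, 344.7, 96.5]
tool_rot: [3.14, -0.001, 1.569]
force: [0.4, 0.7, 0.3]
width: 13.9
gripper_force: 58.6
```

Call:
move_arm:
  rows: "0 0 0 0 0 0 1;0 0 0 0 0 0 1;0 0 -0.08 0 0 0 1;0 0 -0.16 0 0 0 1;0 0 -0.24 0 0 0 1;0 0 -0.32 0 0 0 1;0 0 -0.4 0 0 0 1;0 0 -0.4 0 0 0 1;0 0 -0.4 0 0 0 1"

```text
clock: 10.48
eef_pos: [466.8, 344.9, 217.0]
tool_rot: [3.138, -0.002, 1.569]
force: [-0.2, -0.8, -0.1]
width: 14.8
gripper_force: 58.6
```

Call:
move_arm:
  rows: "-0.12 0.01 0 0 0 0 1;-0.24 0.02 0 0 0 0 1;-0.36 0.034 0 0 0 0 1;-0.48 0.034 0 0 0 0 1;-0.6 0.034 0 0 0 0 1;-0.72 0.034 0 0 0 0 1;-0.84 0.034 0 0 0 0 1;-0.945 0.034 0 0 0 0 1;-0.945 0.034 0 0 0 0 1;-0.945 0.034 0 0 0 0 1;-0.945 0.034 0 0 0 0 1"

```text
clock: 11.4
eef_pos: [475.3, 61.2, 214.7]
tool_rot: [-3.14, -0.001, 1.569]
force: [0.4, 0.8, -0.2]
width: 14.4
gripper_force: 58.6
```

```bash
python3 -c "
from h import *
t,s,st=check(dict(small=(466,343),medium=(477,61),large=(474,193)))"
```

```text
clock 11.5 eef [475.5  62.3 214.9] F [ 0.7  0.7 -0.2] w 14.4 rot [-3.141e+00 -1.000e-03  1.572e+00]
top small [466.  343.8  20. ] px [233.9 228.9] area 134.5 (227, 223, 15, 13)
side small [467.1 342.3  20. ] px [332.3 325.9] area 440.5 (322, 313, 22, 27)
top medium [487.3  36.5  24. ] px [329.  222.5] area 1502.0 (305, 201, 41, 50)
side medium [477.4  60.2  24. ] px [348. 221.] area 511.0 (337, 207, 23, 29)
top large [474.2 194.1  28. ] px [280.1 226.2] area 345.0 (270, 216, 21, 22)
side large [474.2 192.6  28. ] px [340.7 264.3] area 880.0 (327, 246, 30, 38)
```

Call:
move_arm:
  rows: "-0.002 0.005 0.08 0 0 0 1;-0.002 0.005 0.16 0 0 0 1;-0.002 0.005 0.24 0 0 0 1;-0.002 0.005 0.31 0 0 0 1;-0.002 0.005 0.36 0 0 0 1;-0.002 0.005 0.395 0 0 0 1;-0.002 0.005 0.4 0 0 0 1;-0.002 0.005 0.4 0 0 0 1;-0.002 0.005 0.4 0 0 0 1;-0.002 0.005 0.4 0 0 0 1"

```text
clock: 12.33
eef_pos: [478.0, 60.8, 96.1]
tool_rot: [3.14, -0.0, 1.57]
force: [-1.0, -0.2, -1.1]
width: 14.4
gripper_force: 58.6
```

Call:
move_arm:
  rows: "0 0 0 0 0 0 1;0 0 0 0 0 0 1;0 0 -0.08 0 0 0 1;0 0 -0.16 0 0 0 1;0 0 -0.24 0 0 0 1;0 0 -0.32 0 0 0 1;0 0 -0.4 0 0 0 1;0 0 -0.4 0 0 0 1;0 0 -0.4 0 0 0 1"

```text
clock: 13.08
eef_pos: [478.3, 60.1, 216.7]
tool_rot: [3.138, -0.0, 1.569]
force: [-1.0, 0.1, -0.2]
width: 14.7
gripper_force: 58.7
```

Call:
move_arm:
  rows: "0.12 -0.01 0 0 0 0 1;0.24 -0.01 0 0 0 0 1;0.36 -0.01 0 0 0 0 1;0.44 -0.01 0 0 0 0 1;0.44 -0.01 0 0 0 0 1;0.44 -0.01 0 0 0 0 1;0.44 -0.01 0 0 0 0 1"

```text
clock: 13.67
eef_pos: [473.8, 190.9, 214.2]
tool_rot: [-3.139, 0.002, 1.569]
force: [-0.2, -0.1, -1.1]
width: 14.3
gripper_force: 58.7
```

```bash
python3 -c "
from h import *
t,s,st=check(dict(small=(466,343),medium=(477,61),large=(474,193)))"
```

```text
clock 13.7667 eef [474.3 190.3 214.6] F [-0.3  0.3  0.2] w 14.6 rot [-3.140e+00  2.000e-03  1.567e+00]
top small [466.7 343.6  20. ] px [234.  228.7] area 144.5 (227, 222, 15, 14)
side small [467. 342.  20.] px [332.3 325.8] area 434.5 (322, 313, 22, 27)
top medium [480.6 100.5  24. ] px [309.2 224.5] area 892.0 (296, 202, 34, 44)
side medium [475.8  64.6  24. ] px [348.4 222.5] area 482.0 (337, 210, 25, 26)
top large [485.2 191.2  28. ] px [281.  222.8] area 1970.5 (255, 201, 50, 50)
side large [474.7 192.6  28. ] px [340.5 264.3] area 891.5 (326, 246, 30, 38)
```

Call:
move_arm:
  rows: "0.008 0 0.08 0 0 0 1;0.008 0 0.16 0 0 0 1;0.008 0 0.24 0 0 0 1;0.008 0 0.31 0 0 0 1;0.008 0 0.36 0 0 0 1;0.008 0 0.39 0 0 0 1;0.008 0 0.395 0 0 0 1;0.008 0 0.395 0 0 0 1;0.008 0 0.395 0 0 0 1;0.008 0 0.395 0 0 0 1"

```text
clock: 14.6
eef_pos: [475.4, 194.7, 97.9]
tool_rot: [3.14, -0.001, 1.569]
force: [-0.1, 0.0, -0.0]
width: 14.5
gripper_force: 58.7
```

Call:
move_arm:
  rows: "0 0 0 0 0 0 1;0 0 0 0 0 0 1;0 0 -0.08 0 0 0 1;0 0 -0.16 0 0 0 1;0 0 -0.24 0 0 0 1;0 0 -0.32 0 0 0 1;0 0 -0.395 0 0 0 1;0 0 -0.395 0 0 0 1;0 0 -0.395 0 0 0 1"

```text
clock: 15.35
eef_pos: [475.3, 194.9, 216.7]
tool_rot: [3.138, -0.001, 1.569]
force: [0.5, 0.1, -1.3]
width: 14.5
gripper_force: 58.7
```

Call:
move_arm:
  rows: "0.07 0.1 0 0 0 0 1;0.14 0.2 0 0 0 0 1;0.21 0.31 0 0 0 0 1;0.296 0.437 0 0 0 0 1;0.296 0.437 0 0 0 0 1;0.296 0.437 0 0 0 0 1;0.296 0.437 0 0 0 0 1;0.296 0.437 0 0 0 0 1"

```text
clock: 16.02
eef_pos: [604.2, 282.0, 214.4]
tool_rot: [-3.139, 0.002, 1.569]
force: [0.0, -0.4, -1.0]
width: 14.5
gripper_force: 58.8
```

Into the beaker, then back up and over the stand hole.

Call:
move_arm:
  rows: "0 0.004 0.08 0 0 0 1;0 0.004 0.16 0 0 0 1;0 0.004 0.24 0 0 0 1;0 0.004 0.31 0 0 0 1;0 0.004 0.36 0 0 0 1;0 0.004 0.385 0 0 0 1;0 0.004 0.385 0 0 0 1;0 0.004 0.385 0 0 0 1;0 0.004 0.385 0 0 0 1;0 0.004 0.385 0 0 0 1"

```text
clock: 16.85
eef_pos: [607.8, 283.6, 101.4]
tool_rot: [3.139, -0.001, 1.569]
force: [-0.1, 0.3, 0.2]
width: 14.3
gripper_force: 58.8
```

Call:
move_arm:
  rows: "0 0 0 0 0 0 1;0 0 0 0 0 0 1;0 0 -0.08 0 0 0 1;0 0 -0.16 0 0 0 1;0 0 -0.24 0 0 0 1;0 0 -0.32 0 0 0 1;0 0 -0.39 0 0 0 1;0 0 -0.39 0 0 0 1;0 0 -0.39 0 0 0 1"

```text
clock: 17.6
eef_pos: [607.7, 283.6, 218.4]
tool_rot: [3.139, -0.001, 1.569]
force: [-0.7, -0.5, -1.2]
width: 14.3
gripper_force: 58.8
```

Call:
move_arm:
  rows: "-0.11 0.04 0 0 0 0 1;-0.22 0.08 0 0 0 0 1;-0.33 0.12 0 0 0 0 1;-0.44 0.15 0 0 0 0 1;-0.55 0.19 0 0 0 0 1;-0.652 0.22 0 0 0 0 1;-0.652 0.22 0 0 0 0 1;-0.652 0.22 0 0 0 0 1;-0.652 0.22 0 0 0 0 1;-0.652 0.22 0 0 0 0 1;-0.652 0.22 0 0 0 0 1"

```text
clock: 18.52
eef_pos: [671.9, 89.6, 216.5]
tool_rot: [-3.141, -0.001, 1.572]
force: [-0.7, -0.2, 0.1]
width: 14.6
gripper_force: 58.8
```

```bash
python3 -c "
from h import *
for i in range(3):
  get_image('top');st=read_state();print(st['eef_pos'],st['tool_rot'])
s=cam('side')
I=s['img'];m=(I.max(2)<75);m[:,:225]=0;m[:,300:]=0
print(I.shape); p=proj(s,[671.2,86.3,st['eef_pos'][2]-79.3]);print('exp tip',p)
u,v=map(int,p);print(I[v-12:v+6,u-8:u+9].mean(2).astype(int))
"
```

```text
[672.10175937  89.36632821 216.64062727] [-3.14106493e+00 -6.80969661e-04  1.57186810e+00]
[672.26166453  89.05458448 216.77217566] [-3.14138029e+00 -4.37283332e-04  1.57151174e+00]
[672.38500815  88.71238832 216.81608495] [-3.14152477e+00 -2.61021775e-04  1.57111225e+00]
(400, 640, 3)
exp tip [267.2666238  185.76882232]
[[114 114 116 117 110  92  81  79 103 118 116 116 115 116 117 119 118]
 [115 115 118 117 110  94  81  77  98 115 117 121 125 131 140 144 142]
 [114 115 115 116 114 100  84  74  98 123 138 145 146 149 154 156 155]
 [113 115 115 117 116 102  84  78 116 148 154 156 155 154 155 155 154]
 [113 115 115 117 117 107  85  79 116 150 157 155 154 154 154 153 153]
 [115 114 117 117 118 105  88  78 106 144 154 156 154 154 152 151 150]
 [115 115 114 117 116 107  87  78  97 139 155 151 151 147 146 147 145]
 [114 115 114 118 121 116  96  79  91 131 150 148 146 145 144 144 144]
 [117 118 117 119 126 125 100  80  90 128 148 146 143 145 144 144 144]
 [115 115 117 116 131 127  98  81  83 114 140 145 144 144 145 145 145]
 [115 116 116 116 129 126 107  97  92 111 137 144 146 144 145 144 144]
 [115 115 115 116 121 113 100  96  91 100 130 146 146 144 145 144 145]
 [122 119 115 115 112 105  90  82  77  87 127 148 147 145 146 145 146]
 [152 148 145 145 144 128  99  79  74 100 137 141 134 138 139 139 143]
 [163 162 163 162 163 155 128  98  96 129 155 136 108 110 113 113 117]
 [161 161 161 160 163 165 155 143 142 154 163 153 120  94  93  91  92]
 [160 161 161 160 161 163 161 161 160 162 163 163 134  93  90  93  95]
 [159 159 158 159 160 161 161 161 159 160 164 164 133  93  93 121 141]]
```

Call:
move_arm:
  rows: "0 0 0 0 0 0 1;0 0 0 0 0 0 1;0 0 0 0 0 0 1;0 0 0 0 0 0 1;0 0 0 0 0 0 1;0 0 0 0 0 0 1"

```text
clock: 19.22
eef_pos: [672.6, 87.4, 216.8]
tool_rot: [-3.142, -0.0, 1.569]
force: [0.0, 0.2, 0.2]
width: 14.6
gripper_force: 58.8
```

Call:
move_arm:
  rows: "-0.004 -0.004 0 0 0 0 1;-0.004 -0.004 0 0 0 0 1;-0.004 -0.004 0.05 0 0 0 1;-0.004 -0.004 0.1 0 0 0 1;-0.004 -0.004 0.14 0 0 0 1;-0.004 -0.004 0.18 0 0 0 1;-0.004 -0.004 0.22 0 0 0 1;-0.004 -0.004 0.22 0 0 0 1;-0.004 -0.004 0.22 0 0 0 1;-0.004 -0.004 0.22 0 0 0 1"

```text
clock: 20.05
eef_pos: [672.0, 86.5, 151.3]
tool_rot: [3.141, -0.0, 1.569]
force: [0.2, 0.9, -0.7]
width: 14.6
gripper_force: 58.8
```

Call:
move_arm:
  rows: "0 -0.001 0.06 0 0 0 1;0 -0.001 0.11 0 0 0 1;0 -0.002 0.15 0 0 0 1;0 -0.002 0.175 0 0 0 1;0 -0.002 0.181 0 0 0 1;0 -0.002 0.181 0 0 0 1;0 -0.002 0.181 0 0 0 1;0 -0.002 0.181 0 0 0 1;0 -0.002 0.181 0 0 0 1"

```text
clock: 20.8
eef_pos: [671.5, 86.4, 97.4]
tool_rot: [3.14, -0.0, 1.569]
force: [0.9, 0.5, -1.0]
width: 14.4
gripper_force: 58.8
```

Call:
move_arm:
  rows: "0 0 0.005 0 0 0 1;0 0 0.005 0 0 0 1;0 0 0.005 0 0 0 1;0 0 0.005 0 0 0 -1;0 0 0.005 0 0 0 -1;0 0 0.005 0 0 0 -1;0 0 0.005 0 0 0 -1;0 0 0.005 0 0 0 -1;0 0 0.005 0 0 0 -1;0 0 0.005 0 0 0 -1"

```text
clock: 21.63
eef_pos: [670.9, 86.2, 95.0]
tool_rot: [3.142, 0.0, 1.569]
force: [-0.6, -0.3, -0.3]
width: 85.2
gripper_force: 0.0
```

Call:
move_arm:
  rows: "0 0 -0.05 0 0 0 -1;0 0 -0.1 0 0 0 -1;0 0 -0.2 0 0 0 -1;0 0 -0.3 0 0 0 -1;0 0 -0.4 0 0 0 -1;0 0 -0.4 0 0 0 -1;0 0 -0.4 0 0 0 -1;0 0 -0.4 0 0 0 -1"

```text
clock: 22.3
eef_pos: [670.4, 86.0, 214.6]
tool_rot: [-3.141, 0.0, 1.569]
force: [0.3, -0.4, -0.9]
width: 85.4
gripper_force: 0.0
```

```bash
python3 -c "
from h import *
t,s,st=check(dict(small=(466,343),medium=(477,61),large=(474,193)))
m=s['img'].max(2)<70;print('rod side before (267.3,190.5) 140 (263,180,11,20):',blob(m,(267,190),15))"
```

```text
clock 22.4 eef [669.9  85.9 213.5] F [ 0.1  1.  -0.2] w 85.3 rot [-3.139e+00  1.000e-03  1.569e+00]
top small [466.2 344.2  20. ] px [233.8 228.8] area 139.5 (227, 222, 15, 14)
side small [466.8 342.   20. ] px [332.5 325.9] area 433.0 (323, 313, 21, 27)
top medium [476.9  61.6  24. ] px [321.2 225.7] area 231.5 (313, 217, 18, 18)
side medium [477.7  61.3  24. ] px [347.8 221.3] area 507.5 (337, 208, 23, 28)
top large [474.1 193.9  28. ] px [280.1 226.3] area 357.5 (270, 215, 22, 23)
side large [474.  192.4  28. ] px [340.8 264.3] area 886.0 (327, 246, 30, 38)
rod side before (267.3,190.5) 140 (263,180,11,20): (array([268.12300123, 190.60516605]), 135.5, (264, 180, 10, 20))
```

The rod is home: its blob matches the starting one. Now the large cup; I'll travel above it first.

Call:
move_arm:
  rows: "0.06 -0.11 0 0 0 0 -1;0.12 -0.22 0 0 0 0 -1;0.18 -0.33 0 0 0 0 -1;0.24 -0.44 0 0 0 0 -1;0.3 -0.55 0 0 0 0 -1;0.355 -0.652 0 0 0 0 -1;0.355 -0.652 0 0 0 0 -1;0.355 -0.652 0.1 0 0 0 -1;0.355 -0.652 0.2 0 0 0 -1;0.355 -0.652 0.3 0 0 0 -1;0.355 -0.652 0.3 0 0 0 -1;0.355 -0.652 0.3 0 0 0 -1"

```text
clock: 23.4
eef_pos: [474.0, 192.4, 123.6]
tool_rot: [-3.137, 0.002, 1.57]
force: [-0.5, -0.3, -0.2]
width: 85.1
gripper_force: 0.0
```

Call:
move_arm:
  rows: "0 0 0 0 0 0 -1;0 0 0 0 0 0 -1;0 0 0 0 0 0 -1;0 0 0 0 0 0 -1;0 0 0 0 0 0 -1"

```text
clock: 23.82
eef_pos: [476.0, 193.2, 125.9]
tool_rot: [3.14, -0.001, 1.569]
force: [-0.0, -0.4, 0.2]
width: 85.1
gripper_force: 0.0
```

```bash
python3 -c "
from h import *
t,s,st=check(dict(large=(474,193)))
cv2.imwrite('pics/b8.png',cv2.resize(s['img'][150:310,260:420,::-1],None,fx=3.5,fy=3.5))
p=st['eef_pos']
for z in (110,140,160):print(z,(proj(s,[p[0]-42,p[1],z])-[260,150])*3.5,(proj(s,[p[0]+42,p[1],z])-[260,150])*3.5)
"
```

```text
clock 23.9167 eef [475.7 193.1 125.5] F [0.1 0.3 0.2] w 85.5 rot [ 3.141 -0.     1.569]
top large [501.7 198.6  28. ] px [278.8 217.8] area 1474.5 (255, 201, 50, 45)
side large [474.7 192.1  28. ] px [340.5 264.1] area 898.0 (326, 246, 30, 38)
110 [354.44991888 339.39156977] [220.83701522 316.36060337]
140 [358.84036427 310.68502087] [222.10939566 287.42281145]
160 [361.88246566 290.79450308] [222.99066479 267.38007745]
```

View pics/b8.png

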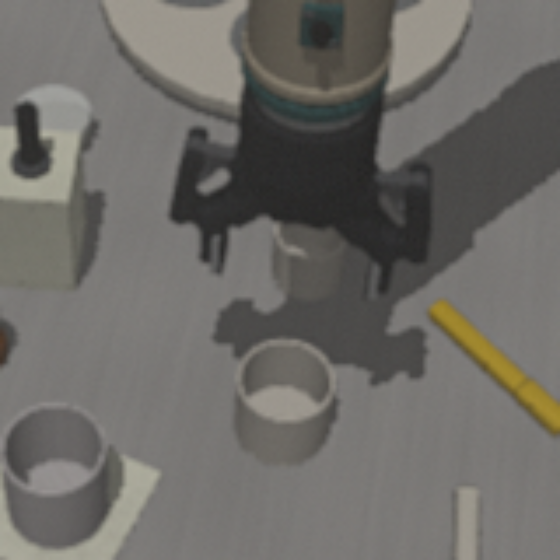

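The last picture shows the fingers straddling the large cup from above, tips at (214,270) and (385,293). That is z≈158 at a reported 125.5, so open tips = reported + 32. The rod hangs in its stand. Descend to reported z≈2 and grip.

Call:
move_arm:
  rows: "0 -0.004 0.1 0 0 0 -1;0 -0.004 0.2 0 0 0 -1;0 -0.004 0.28 0 0 0 -1;0 -0.004 0.34 0 0 0 -1;0 -0.004 0.38 0 0 0 -1;0 -0.004 0.4 0 0 0 -1;0 -0.004 0.41 0 0 0 -1;0 -0.004 0.41 0 0 0 -1;0 -0.004 0.41 0 0 0 -1;0 -0.004 0.41 0 0 0 -0.6"

```text
clock: 24.75
eef_pos: [474.9, 193.4, 2.9]
tool_rot: [3.14, -0.001, 1.569]
force: [0.1, 0.3, -0.3]
width: 75.4
gripper_force: 0.0
```

Call:
move_arm:
  rows: "0 0 0 0 0 0 -0.5;0 0 0 0 0 0 0;0 0 0 0 0 0 1;0 0 0 0 0 0 1;0 0 0 0 0 0 1;0 0 0 0 0 0 1;0 0 0 0 0 0 1"

```text
clock: 25.33
eef_pos: [474.9, 193.3, 3.6]
tool_rot: [3.14, -0.0, 1.57]
force: [-2.4, -1.8, 9.7]
width: 62.7
gripper_force: 63.6
```

The large cup is held at width 62.7. Lift and carry it to seat1 (528,-144).

Call:
move_arm:
  rows: "0 0 -0.05 0 0 0 1;0 0 -0.12 0 0 0 1;0 0 -0.2 0 0 0 1;0 0 -0.28 0 0 0 1;0 0 -0.36 0 0 0 1;0 0 -0.4 0 0 0 1;0 0 -0.4 0 0 0 1"

```text
clock: 25.92
eef_pos: [476.1, 193.9, 125.0]
tool_rot: [3.136, -0.002, 1.569]
force: [0.3, -0.4, -0.7]
width: 62.7
gripper_force: 66.4
```

Call:
move_arm:
  rows: "-0.08 0.02 0 0 0 0 1;-0.18 0.04 0 0 0 0 1;-0.28 0.06 0 0 0 0 1;-0.38 0.08 0 0 0 0 1;-0.48 0.1 0 0 0 0 1;-0.58 0.12 0 0 0 0 1;-0.68 0.14 0 0 0 0 1;-0.78 0.16 0 0 0 0 1;-0.88 0.178 0 0 0 0 1;-0.96 0.178 0 0 0 0 1;-1 0.178 0 0 0 0 1;-1 0.178 0 0 0 0 1"

```text
clock: 26.92
eef_pos: [525.9, -110.7, 120.9]
tool_rot: [-3.139, 0.001, 1.564]
force: [-0.9, -0.1, -1.5]
width: 62.8
gripper_force: 66.3
```

Call:
move_arm:
  rows: "-0.08 0 0 0 0 0 1;-0.12 0 0 0 0 0 1;-0.12 0 0 0 0 0 1;-0.12 0 0 0 0 0 1;-0.12 0 0.06 0 0 0 1;-0.12 0 0.13 0 0 0 1;-0.12 0 0.19 0 0 0 1;-0.12 0 0.23 0 0 0 1;-0.12 0 0.25 0 0 0 1;-0.12 0 0.25 0 0 0 1;-0.12 0 0.25 0 0 0 1;-0.12 0 0.25 0 0 0 1"

```text
clock: 27.92
eef_pos: [527.9, -142.4, 47.9]
tool_rot: [3.14, -0.0, 1.57]
force: [0.5, -0.5, -0.0]
width: 63.0
gripper_force: 66.3
```

Call:
move_arm:
  rows: "-0.005 0 0.015 0 0 0 1;-0.005 0 0.03 0 0 0 1;-0.005 0 0.04 0 0 0 1;-0.005 0 0.045 0 0 0 1;-0.005 0 0.045 0 0 0 1;-0.005 0 0.045 0 0 0 1"

```text
clock: 28.42
eef_pos: [527.3, -144.7, 33.7]
tool_rot: [3.141, 0.0, 1.569]
force: [-0.9, -0.0, 1.4]
width: 63.0
gripper_force: 66.5
```

Contact. Release, rise and look.

Call:
move_arm:
  rows: "0 0 0 0 0 0 -0.8;0 0 0 0 0 0 -0.9;0 0 0 0 0 0 -0.9;0 0 0 0 0 0 -0.9;0 0 -0.1 0 0 0 -0.9;0 0 -0.2 0 0 0 -0.9;0 0 -0.3 0 0 0 -0.9;0 0 -0.4 0 0 0 -1;0 0 -0.4 0 0 0 -1;0 0 -0.4 0 0 0 -1"

```text
clock: 29.25
eef_pos: [528.4, -144.8, 155.2]
tool_rot: [3.138, 0.001, 1.569]
force: [-0.2, 0.3, -0.3]
width: 85.4
gripper_force: 0.0
```

Call:
move_arm:
  rows: "0.1 -0.02 0 0 0 0 -1;0.2 -0.04 0 0 0 0 -1;0.3 -0.08 0 0 0 0 -1;0.4 -0.12 0 0 0 0 -1;0.5 -0.15 0 0 0 0 -1;0.6 -0.165 0 0 0 0 -1;0.684 -0.165 0 0 0 0 -1;0.684 -0.165 0 0 0 0 -1;0.684 -0.165 0 0 0 0 -1;0.684 -0.165 0 0 0 0 -1"

```text
clock: 30.08
eef_pos: [477.2, 59.9, 152.6]
tool_rot: [-3.139, 0.001, 1.569]
force: [-0.1, -0.8, -0.4]
width: 85.3
gripper_force: 0.0
```

```bash
cat >> h.py <<'E'
def seats(d,n):
    # cup on seat: hull of warm blob inside seat, disc removed via grey ring: report grey-seat holes' enclosing content
    box=(350,150,120,120) if n=="top" else (280,105,125,85)
    x,y,w,h=box;m=(d['img'][y:y+h,x:x+w].mean(2)>135).astype(np.uint8)
    cs,hi=cv2.findContours(m,cv2.RETR_CCOMP,cv2.CHAIN_APPROX_NONE)
    for c,q in zip(cs,hi[0]):
        a=cv2.contourArea(c)
        if 80<a<3000:
            H=cv2.convexHull(c)+np.array([x,y]);M=cv2.moments(H);uv=(M['m10']/M['m00'],M['m01']/M['m00']);print(n,'hole' if q[3]>=0 else 'outer',a,np.round(uv,1),'z30',plane(d,*uv,30).round(1),'z50',plane(d,*uv,50).round(1),'z58',plane(d,*uv,58).round(1))
E
python3 -c "
from h import *
t,s,st=check(dict(small=(466,343),medium=(477,61)))
seats(t,'top');seats(s,'side')"
```

```text
clock 30.1833 eef [477.5  59.2 152.8] F [ 0.5  0.3 -0.1] w 85.3 rot [-3.140e+00  1.000e-03  1.567e+00]
top small [466.2 344.7  20. ] px [233.6 228.9] area 136.5 (227, 222, 14, 14)
side small [467.  342.3  20. ] px [332.3 326. ] area 442.0 (322, 313, 22, 27)
top medium [495.8  32.4  24. ] px [330.2 219.9] area 1239.5 (305, 201, 41, 50)
side medium [477.7  60.4  24. ] px [347.9 221.1] area 513.0 (337, 207, 23, 29)
top outer 124.5 [387.1 210.8] z30 [ 525.3 -151.8   30. ] z50 [ 522.1 -148.8   50. ] z58 [ 520.8 -147.6   58. ]
top hole 642.5 [412.1 229.2] z30 [ 465.6 -230.5   30. ] z50 [ 463.2 -226.6   50. ] z58 [ 462.2 -225.    58. ]
top hole 615.0 [403. 184.] z30 [ 614.1 -206.    30. ] z50 [ 609.7 -202.3   50. ] z58 [ 608.  -200.9   58. ]
side outer 173.0 [385.4 137. ] z30 [ 417.5 -268.3   30. ] z50 [ 417.7 -245.    50. ] z58 [ 417.8 -235.7   58. ]
side outer 1724.5 [321.7 146.4] z30 [ 592.6 -188.9   30. ] z50 [ 588.9 -167.3   50. ] z58 [ 587.4 -158.7   58. ]
```

Next the medium cup.

Call:
move_arm:
  rows: "0.003 0 0.1 0 0 0 -1;0.003 0 0.2 0 0 0 -1;0.003 0 0.3 0 0 0 -1;0.003 0 0.38 0 0 0 -1;0.003 0 0.44 0 0 0 -1;0.003 0 0.48 0 0 0 -1;0.003 0 0.5 0 0 0 -1;0.003 0 0.505 0 0 0 -1;0.003 0 0.505 0 0 0 -1;0.003 0 0.505 0 0 0 -1;0.003 0 0.505 0 0 0 -0.6"

```text
clock: 31.1
eef_pos: [478.7, 61.5, 2.8]
tool_rot: [3.14, -0.0, 1.569]
force: [0.4, -1.2, 0.2]
width: 75.5
gripper_force: 0.0
```

Call:
move_arm:
  rows: "0 0 0 0 0 0 -0.5;0 0 0 0 0 0 0;0 0 0 0 0 0 1;0 0 0 0 0 0 1;0 0 0 0 0 0 1;0 0 0 0 0 0 1;0 0 0 0 0 0 1;0 0 0 0 0 0 1"

```text
clock: 31.77
eef_pos: [478.4, 61.6, 3.2]
tool_rot: [3.14, 0.0, 1.57]
force: [-1.0, 0.1, 10.8]
width: 50.6
gripper_force: 60.4
```

Call:
move_arm:
  rows: "0 0 -0.05 0 0 0 1;0 0 -0.12 0 0 0 1;0 0 -0.2 0 0 0 1;0 0 -0.28 0 0 0 1;0 0 -0.36 0 0 0 1;0 0 -0.44 0 0 0 1;0 0 -0.44 0 0 0 1;0 0 -0.44 0 0 0 1"

```text
clock: 32.43
eef_pos: [478.8, 61.6, 135.3]
tool_rot: [3.138, -0.0, 1.569]
force: [0.3, 0.1, -1.9]
width: 50.2
gripper_force: 62.9
```

Call:
move_arm:
  rows: "-0.08 0 0 0 0 0 1;-0.18 -0.02 0 0 0 0 1;-0.28 -0.04 0 0 0 0 1;-0.38 -0.04 0 0 0 0 1;-0.48 -0.04 0 0 0 0 1;-0.58 -0.04 0 0 0 0 1;-0.68 -0.04 0 0 0 0 1;-0.78 -0.04 0 0 0 0 1;-0.88 -0.04 0 0 0 0 1;-0.975 -0.04 0 0 0 0 1;-0.975 -0.04 0 0 0 0 1;-0.975 -0.04 0 0 0 0 1"

```text
clock: 33.43
eef_pos: [463.9, -232.5, 132.4]
tool_rot: [-3.139, -0.001, 1.565]
force: [-0.2, 0.6, -1.3]
width: 50.4
gripper_force: 62.8
```

Call:
move_arm:
  rows: "0 0 0 0 0 0 1;0 0 0 0 0 0 1;0 0 0 0 0 0 1;0 0 0.07 0 0 0 1;0 0 0.14 0 0 0 1;0 0 0.2 0 0 0 1;0 0 0.25 0 0 0 1;0 0 0.28 0 0 0 1;0 0 0.28 0 0 0 1;0 0 0.28 0 0 0 1;0 0 0.28 0 0 0 1"

```text
clock: 34.35
eef_pos: [466.3, -230.7, 50.8]
tool_rot: [3.14, 0.0, 1.57]
force: [0.8, 0.6, -1.8]
width: 50.3
gripper_force: 62.8
```

Call:
move_arm:
  rows: "0 0 0.02 0 0 0 1;0 0 0.04 0 0 0 1;0 0 0.052 0 0 0 1;0 0 0.057 0 0 0 1;0 0 0.057 0 0 0 1;0 0 0.057 0 0 0 1"

```text
clock: 34.85
eef_pos: [465.3, -231.0, 33.3]
tool_rot: [-3.141, 0.001, 1.569]
force: [-1.5, 0.3, 4.8]
width: 50.3
gripper_force: 63.4
```

Call:
move_arm:
  rows: "0 0 0 0 0 0 -0.6;0 0 0 0 0 0 -0.6;0 0 0 0 0 0 -0.6;0 0 0 0 0 0 -0.6;0 0 -0.1 0 0 0 -0.6;0 0 -0.2 0 0 0 -0.6;0 0 -0.3 0 0 0 -0.6;0 0 -0.4 0 0 0 -1;0 0 -0.4 0 0 0 -1;0 0 -0.4 0 0 0 -1"

```text
clock: 35.68
eef_pos: [466.6, -231.4, 154.4]
tool_rot: [3.138, 0.002, 1.569]
force: [-0.4, 0.0, -0.8]
width: 85.3
gripper_force: 0.0
```

Call:
move_arm:
  rows: "0.1 0 0 0 0 0 -1;0.2 0 0 0 0 0 -1;0.3 0 0 0 0 0 -1;0.4 0 0 0 0 0 -1;0.5 0 0 0 0 0 -1;0.6 0 0 0 0 0 -1;0.7 0 0 0 0 0 -1;0.8 0 0 0 0 0 -1;0.9 0 0 0 0 0 -1;1 0 0 0 0 0 -1;1 0 0 0 0 0 -1"

```text
clock: 36.6
eef_pos: [465.2, 76.4, 152.2]
tool_rot: [-3.141, -0.004, 1.578]
force: [0.9, -0.1, 0.1]
width: 85.5
gripper_force: 0.0
```

Call:
move_arm:
  rows: "0.1 0 0 0 0 0 -1;0.2 0 0 0 0 0 -1;0.3 0 0 0 0 0 -1;0.4 0 0 0 0 0 -1;0.5 0 0 0 0 0 -1;0.6 0 0 0 0 0 -1;0.7 0 0 0 0 0 -1;0.8 0 0 0 0 0 -1;0.9 0 0 0 0 0 -1;0.91 0 0 0 0 0 -1;0.91 0 0 0 0 0 -1;0.91 0 0 0 0 0 -1"

```text
clock: 37.6
eef_pos: [465.7, 340.7, 151.5]
tool_rot: [-3.14, 0.003, 1.569]
force: [0.7, -1.1, 0.2]
width: 85.0
gripper_force: 0.0
```

```bash
python3 -c "
from h import *
t,s,st=check(dict(small=(466,343)))
seats(t,'top');seats(s,'side')"
```

```text
clock 37.7 eef [466.5 339.8 152.1] F [ 0.7 -0.4  0.3] w 85.4 rot [-3.141e+00  3.000e-03  1.567e+00]
top small [477.9 371.3  20. ] px [225.5 225.2] area 1520.0 (209, 204, 44, 50)
side small [466.8 342.1  20. ] px [332.4 325.9] area 425.0 (323, 313, 20, 27)
top outer 128.0 [387.1 210.9] z30 [ 524.9 -151.7   30. ] z50 [ 521.7 -148.7   50. ] z58 [ 520.4 -147.5   58. ]
top hole 638.5 [412.1 229.2] z30 [ 465.6 -230.7   30. ] z50 [ 463.2 -226.7   50. ] z58 [ 462.2 -225.1   58. ]
top hole 636.0 [385.1 210.3] z30 [ 526.7 -145.4   30. ] z50 [ 523.5 -142.5   50. ] z58 [ 522.2 -141.3   58. ]
top hole 612.0 [403. 184.] z30 [ 614.1 -205.9   30. ] z50 [ 609.8 -202.2   50. ] z58 [ 608.  -200.7   58. ]
side outer 686.0 [305.2 143.7] z30 [ 641.4 -189.9   30. ] z50 [ 636.7 -168.4   50. ] z58 [ 634.8 -159.7   58. ]
```

Call:
move_arm:
  rows: "0.002 0 0.1 0 0 0 -1;0.002 0 0.2 0 0 0 -1;0.002 0 0.3 0 0 0 -1;0.002 0 0.38 0 0 0 -1;0.002 0 0.44 0 0 0 -1;0.002 0 0.48 0 0 0 -1;0.002 0 0.5 0 0 0 -1;0.002 0 0.515 0 0 0 -1;0.002 0 0.515 0 0 0 -1;0.002 0 0.515 0 0 0 -1;0.002 0 0.515 0 0 0 -0.6"

```text
clock: 38.62
eef_pos: [467.0, 343.3, -0.5]
tool_rot: [3.14, -0.001, 1.569]
force: [-0.1, -0.2, -0.0]
width: 75.6
gripper_force: 0.0
```

Call:
move_arm:
  rows: "0 0 0 0 0 0 -0.5;0 0 0 0 0 0 0;0 0 0 0 0 0 1;0 0 0 0 0 0 1;0 0 0 0 0 0 1;0 0 0 0 0 0 1;0 0 0 0 0 0 1;0 0 0 0 0 0 1"

```text
clock: 39.28
eef_pos: [466.7, 343.0, -0.6]
tool_rot: [3.141, -0.0, 1.569]
force: [-1.1, -1.0, 6.5]
width: 38.0
gripper_force: 59.4
```

Call:
move_arm:
  rows: "0 0 -0.05 0 0 0 1;0 0 -0.12 0 0 0 1;0 0 -0.2 0 0 0 1;0 0 -0.28 0 0 0 1;0 0 -0.36 0 0 0 1;0 0 -0.44 0 0 0 1;0 0 -0.5 0 0 0 1;0 0 -0.5 0 0 0 1"

```text
clock: 39.95
eef_pos: [468.3, 344.6, 152.4]
tool_rot: [3.136, -0.004, 1.569]
force: [0.4, 0.5, -0.2]
width: 38.1
gripper_force: 60.4
```

Call:
move_arm:
  rows: "-0.1 0.02 0 0 0 0 1;-0.2 0.04 0 0 0 0 1;-0.3 0.06 0 0 0 0 1;-0.4 0.08 0 0 0 0 1;-0.5 0.1 0 0 0 0 1;-0.6 0.12 0 0 0 0 1;-0.7 0.14 0 0 0 0 1;-0.8 0.16 0 0 0 0 1;-0.9 0.18 0 0 0 0 1;-0.97 0.2 0 0 0 0 1;-0.97 0.2 0 0 0 0 1"

```text
clock: 40.87
eef_pos: [526.3, 44.8, 147.2]
tool_rot: [-3.14, 0.004, 1.561]
force: [-0.7, -0.8, 0.4]
width: 37.9
gripper_force: 60.4
```

Call:
move_arm:
  rows: "-0.1 0.03 0 0 0 0 1;-0.2 0.06 0 0 0 0 1;-0.3 0.1 0 0 0 0 1;-0.4 0.14 0 0 0 0 1;-0.5 0.18 0 0 0 0 1;-0.6 0.21 0 0 0 0 1;-0.7 0.25 0 0 0 0 1;-0.8 0.28 0 0 0 0 1;-0.857 0.29 0 0 0 0 1;-0.857 0.29 0 0 0 0 1;-0.857 0.29 0 0 0 0 1"

```text
clock: 41.78
eef_pos: [611.8, -205.9, 147.2]
tool_rot: [-3.14, -0.001, 1.567]
force: [-0.7, 1.2, -1.1]
width: 37.6
gripper_force: 60.4
```

Call:
move_arm:
  rows: "0 0 0 0 0 0 1;0 0 0 0 0 0 1;0 0 0.07 0 0 0 1;0 0 0.14 0 0 0 1;0 0 0.21 0 0 0 1;0 0 0.28 0 0 0 1;0 0 0.32 0 0 0 1;0 0 0.34 0 0 0 1;0 0 0.34 0 0 0 1;0 0 0.34 0 0 0 1;0 0 0.34 0 0 0 1"

```text
clock: 42.7
eef_pos: [613.6, -205.4, 47.8]
tool_rot: [3.139, 0.0, 1.57]
force: [0.4, -0.5, 0.5]
width: 37.7
gripper_force: 60.4
```

Call:
move_arm:
  rows: "0 0 0.02 0 0 0 1;0 0 0.04 0 0 0 1;0 0 0.055 0 0 0 1;0 0 0.06 0 0 0 1;0 0 0.06 0 0 0 1;0 0 0.06 0 0 0 1"

```text
clock: 43.2
eef_pos: [612.5, -205.9, 29.4]
tool_rot: [3.141, 0.001, 1.569]
force: [-2.5, 0.7, 8.0]
width: 37.8
gripper_force: 61.2
```

Call:
move_arm:
  rows: "0 0 0 0 0 0 -0.3;0 0 0 0 0 0 -0.3;0 0 0 0 0 0 -0.3;0 0 0 0 0 0 -0.3;0 0 0 0 0 0 -0.3;0 0 -0.1 0 0 0 -0.3;0 0 -0.2 0 0 0 -0.3;0 0 -0.3 0 0 0 -0.3;0 0 -0.4 0 0 0 -0.3;0 0 -0.4 0 0 0 -0.3;0 0 -0.4 0 0 0 -0.3"

```text
clock: 44.12
eef_pos: [613.9, -205.8, 150.4]
tool_rot: [3.138, 0.001, 1.569]
force: [-0.5, 0.1, 0.1]
width: 55.7
gripper_force: 0.0
```

Call:
move_arm:
  rows: "0.1 -0.04 0 0 0 0 -0.3;0.2 -0.08 0 0 0 0 -0.3;0.3 -0.12 0 0 0 0 -0.3;0.4 -0.16 0 0 0 0 -0.3;0.5 -0.2 0 0 0 0 -0.3;0.6 -0.24 0 0 0 0 -0.3;0.7 -0.28 0 0 0 0 -0.3;0.8 -0.32 0 0 0 0 -0.3;0.9 -0.35 0 0 0 0 -0.3;0.95 -0.35 0 0 0 0 -0.3;0.95 -0.35 0 0 0 0 -0.3"

```text
clock: 45.03
eef_pos: [506.3, 84.4, 147.5]
tool_rot: [-3.14, -0.002, 1.576]
force: [0.2, 0.2, -0.4]
width: 55.6
gripper_force: 0.0
```

```bash
python3 -c "
from h import *
t,s,st=check({})
seats(t,'top');seats(s,'side')
for d,uv in((t,(447,200)),(s,(342,108))):
    c,a,b=blob(d['img'].max(2)<75,uv,12);print('post',c,a,b,plane(d,*c,60))
cv2.imwrite('pics/b9.png',np.hstack([cv2.resize(t['img'][150:265,350:465,::-1],(400,400),interpolation=cv2.INTER_CUBIC),cv2.resize(s['img'][90:205,285:400,::-1],(400,400),interpolation=cv2.INTER_CUBIC)]))"
```

```text
clock 45.1333 eef [507.2  79.4 147.4] F [-0.1 -0.2 -0.1] w 55.7 rot [-3.140e+00  1.000e-03  1.571e+00]
top outer 126.0 [387.1 210.9] z30 [ 525.1 -151.7   30. ] z50 [ 521.8 -148.7   50. ] z58 [ 520.6 -147.5   58. ]
top hole 613.0 [403. 184.] z30 [ 614.2 -205.9   30. ] z50 [ 609.8 -202.3   50. ] z58 [ 608.  -200.8   58. ]
side outer 85.5 [333.5 175.2] z30 [539.6 -83.   30. ] z50 [537.1 -63.8  50. ] z58 [536.1 -56.1  58. ]
side outer 452.0 [377.7 137. ] z30 [ 439.6 -263.5   30. ] z50 [ 439.4 -240.3   50. ] z58 [ 439.3 -231.1   58. ]
side outer 844.5 [307.6 142.5] z30 [ 635.7 -196.3   30. ] z50 [ 631.  -174.6   50. ] z58 [ 629.2 -165.9   58. ]
post [447.05761317 199.53497942] 40.5 (443, 196, 9, 8) [ 557.42703386 -339.46899191   60.        ]
post [340.49699158 102.69554753] 138.5 (335, 96, 12, 15) [ 568.23696723 -361.78337981   60.        ]
```

View pics/b9.png

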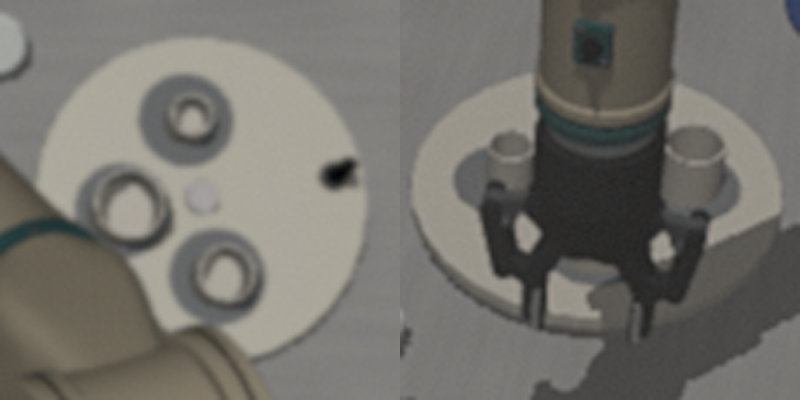

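The last view shows all three cups upright and well inside their seats: small in seat0, large in seat1, medium in seat2. Now to the post, with the fingers set to about 30 mm as a loose cage.

Call:
move_arm:
  rows: "-0.1 0.02 0 0 0 0 0.3;-0.2 0.04 0 0 0 0 0.3;-0.3 0.05 0 0 0 0 0.3;-0.4 0.06 0 0 0 0 0.3;-0.5 0.07 0 0 0 0 0.3;-0.6 0.08 0 0 0 0 0.3;-0.7 0.087 0 0 0 0 0.3;-0.7 0.087 0 0 0 0 0.3;-0.7 0.087 0 0 0 0 0.3"

```text
clock: 45.88
eef_pos: [532.3, -135.0, 147.3]
tool_rot: [-3.139, 0.001, 1.562]
force: [-0.4, 0.6, -0.2]
width: 29.7
gripper_force: 0.0
```

Call:
move_arm:
  rows: "-0.1 0.02 0 0 0 0 0.3;-0.2 0.04 0 0 0 0 0.3;-0.3 0.05 0 0 0 0 0.3;-0.4 0.06 0 0 0 -0.05 0.3;-0.5 0.07 0 0 0 -0.1 0.3;-0.6 0.08 0 0 0 -0.1 0.3;-0.7 0.087 0 0 0 -0.1 0.3;-0.7 0.087 0 0 0 -0.1 0.3;-0.7 0.087 0 0 0 -0.1 0.3;-0.7 0.087 0 0 0 -0.1 0.3;-0.7 0.087 0 0 0 -0.1 0.3;-0.7 0.087 0 0 0 -0.1 0.3"

```text
clock: 46.88
eef_pos: [559.9, -338.5, 148.5]
tool_rot: [3.142, -0.001, 1.729]
force: [0.0, -0.1, -0.4]
width: 29.9
gripper_force: 0.0
```

```bash
python3 -c "
from h import *
t,s,st=check({});print(st['qpos'].round(2))
c,a,b=blob(s['img'].max(2)<75,(342,108),14);print('post',c,a,b,'want',proj(s,[560,-340,60]),proj(s,[560,-340,90]),proj(s,[560,-340,30]))
print(s['img'][92:122,330:354].max(2))"
```

```text
clock 46.9833 eef [ 559.8 -339.2  148.6] F [ 0.4 -0.1  0.1] w 29.9 rot [ 3.141 -0.     1.728]
[ 0.79  0.74 -0.5   1.55  0.41  0.96  0.32]
post [344.88525367 105.25889047] 351.5 (332, 94, 24, 23) want [342.00857063 107.40044345] [342.58125026  99.27673876] [341.45417866 115.26472986]
[[117 117 117 116 116 114 117 117 116 118 118 119 119 118 118 118 119 118
  105  86  70  70  70  71]
 [115 117 115 115 117 115 116 117 117 117 118 118 118 118 118 119 119 119
   98  71  71  71  72  72]
 [116 117 115 114 116 115 115 117 116 115 117 118 118 117 118 118 107  95
   81  74  72  71  72  71]
 [115 117 114 117 116 116 117 116 116 117 118 119 117 116 118 108  85  70
   72  71  70  72  70  71]
 [116 115 116 115 115 115 114 113 117 118 118 118 117 119 119  99  71  71
   69  74  73  73  73  72]
 [117 115 114 114 114 114 115 115 117 119 120 111 107 114 108  87  71  71
   72  72  71  73  71  72]
 [115 117 114 116 116 116 115 115 117 118 105  80  72  80  77  69  73  72
   73  71  73  75  71  71]
 [116 115 116 114 116 115 117 117 117 113  83  46  39  44  52  67  71  74
   70  75  74  73  73  72]
 [116 11
[... 1514 characters left out ...]
47 147 147 147 149 144 108  58  55  58  58  59  56  59  97 137 149
  147 148 148 146 148 147]
 [148 148 146 148 148 147 149 127  84  60  58  59  55  55  72 116 142 148
  147 147 147 148 149 147]
 [146 147 147 147 149 147 147 146 132 114  97  84  76  87 117 139 150 148
  147 148 145 148 147 148]
 [147 148 146 148 148 148 148 149 149 145 136 132 129 133 143 150 149 148
  147 148 146 147 147 146]
 [148 148 148 148 148 148 147 147 149 150 149 150 151 149 150 149 147 148
  148 147 147 148 147 148]
 [148 148 147 148 149 147 148 148 147 148 150 150 149 148 148 148 149 147
  147 146 148 147 148 148]
 [149 147 148 148 149 148 149 148 148 149 148 149 147 148 149 147 148 148
  147 148 148 148 149 148]]
```

The post shows at columns 340–344 with its top at row 98, matching (560,-340). Descend around it.

Call:
move_arm:
  rows: "-0.003 0 0.08 0 0 0 0.3;-0.003 0 0.16 0 0 0 0.3;-0.003 0 0.24 0 0 0 0.3;-0.003 0 0.3 0 0 0 0.3;-0.003 0 0.35 0 0 0 0.3;-0.003 0 0.38 0 0 0 0.3;-0.003 0 0.392 0 0 0 0.3;-0.003 0 0.392 0 0 0 0.3;-0.003 0 0.392 0 0 0 0.3"

```text
clock: 47.73
eef_pos: [560.4, -341.3, 31.6]
tool_rot: [3.14, 0.001, 1.727]
force: [-0.0, -0.9, 0.3]
width: 29.6
gripper_force: 0.0
```

Run:
```python
from h import *
st=read_state();print(st['eef_pos'],st['tool_rot'],st['force'])
# arc rows: hub (540,-218), R=123.. start angle; 6deg steps, in the tool frame of the start
from scipy.spatial.transform import Rotation as R
c=np.array([540,-218.]);p=st['eef_pos'][:2];yaw=1.728
Rm=R.from_euler('xyz',[np.pi,0,yaw]).as_matrix()
def seg(a0,a1,n,lead=0):
    r=124.;P=lambda a:c+r*np.array([np.cos(a),np.sin(a)])
    Rm=R.from_euler('xyz',[np.pi,0,yaw+a0-np.radians(-80.6)]).as_matrix()
    for k in range(1,n+1):
        a=a0+(a1-a0)*k/n;d=P(a)-P(a0);l=Rm.T@np.array([*d,0])/300
        print(f"{l[0]:.3f} {l[1]:.3f} 0 0 0 {-(a-a0)/(np.pi/2):.3f} 0.3")
print(np.degrees(np.arctan2(*(p-c)[::-1])),np.linalg.norm(p-c))
seg(np.radians(-80.6),np.radians(-35.6),9)
```

```text
[ 560.35600773 -341.34106422   31.63002829] [3.14047995e+00 6.40415918e-04 1.72662969e+00] [-0.03489988 -0.88977471  0.26105213]
-80.62847495149737 125.00954033524687
0.002 0.036 0 0 0 -0.056 0.3
0.007 0.072 0 0 0 -0.111 0.3
0.015 0.107 0 0 0 -0.167 0.3
0.026 0.141 0 0 0 -0.222 0.3
0.040 0.174 0 0 0 -0.278 0.3
0.057 0.206 0 0 0 -0.333 0.3
0.076 0.237 0 0 0 -0.389 0.3
0.099 0.265 0 0 0 -0.444 0.3
0.123 0.291 0 0 0 -0.500 0.3
```

Call:
move_arm:
  rows: "0 0.011 0 0 0 -0.017 0.3;0.001 0.029 0 0 0 -0.044 0.3;0.004 0.054 0 0 0 -0.083 0.3;0.008 0.079 0 0 0 -0.122 0.3;0.014 0.107 0 0 0 -0.167 0.3;0.023 0.135 0 0 0 -0.211 0.3;0.033 0.161 0 0 0 -0.256 0.3;0.045 0.188 0 0 0 -0.3 0.3;0.059 0.213 0 0 0 -0.344 0.3;0.079 0.243 0 0 0 -0.4 0.3;0.099 0.268 0 0 0 -0.45 0.3;0.121 0.292 0 0 0 -0.5 0.3"

```text
clock: 48.73
eef_pos: [640.3, -294.7, 32.0]
tool_rot: [-3.138, 0.002, 2.515]
force: [-2.3, -2.8, -0.1]
width: 29.8
gripper_force: 1.7
```

Call:
move_arm:
  rows: "0 0.018 0 0 0 -0.028 0.3;0.002 0.04 0 0 0 -0.061 0.3;0.005 0.06 0 0 0 -0.092 0.3;0.008 0.079 0 0 0 -0.122 0.3;0.014 0.107 0 0 0 -0.167 0.3;0.023 0.135 0 0 0 -0.211 0.3;0.033 0.161 0 0 0 -0.256 0.3;0.045 0.188 0 0 0 -0.3 0.3;0.059 0.213 0 0 0 -0.344 0.3;0.079 0.243 0 0 0 -0.4 0.3;0.099 0.268 0 0 0 -0.45 0.3;0.121 0.292 0 0 0 -0.5 0.3"

```text
clock: 49.73
eef_pos: [664.0, -200.4, 32.1]
tool_rot: [-3.139, 0.002, -2.982]
force: [-0.1, -0.9, -0.5]
width: 30.3
gripper_force: 0.8
```

Call:
move_arm:
  rows: "0 0 0 0 0 0 0.3;0 0 0 0 0 0 0.3;0 0 0 0 0 0 0.3;0 0 0 0 0 0 0.3;0 0 0 0 0 0 0.3;0 0 0 0 0 0 0.3;0 0 0 0 0 0 0.3;0 0 0 0 0 0 0.3"

```text
clock: 50.4
eef_pos: [662.8, -199.9, 30.8]
tool_rot: [-3.142, 0.0, -2.986]
force: [1.3, -0.3, -1.2]
width: 29.7
gripper_force: 0.0
```

Call:
move_arm:
  rows: "0 0 -0.08 0 0 0 0.3;0 0 -0.18 0 0 0 0.3;0 0 -0.28 0 0 0 0.3;0 0 -0.38 0 0 0 0.3;0 0 -0.48 0 0 0 0.3;0 0 -0.5 0 0 0 0.3;0 0 -0.5 0 0 0 0.3;0 0 -0.5 0 0 0 0.3"

```text
clock: 51.07
eef_pos: [662.5, -200.0, 180.4]
tool_rot: [-3.141, -0.001, -2.986]
force: [0.4, -0.8, -0.9]
width: 29.9
gripper_force: 0.0
```

Call:
move_arm:
  rows: "0.1 0.05 0 0 0 0 0.3;0.2 0.1 0 0 0 0 0.3;0.3 0.2 0 0 0 0 0.3;0.4 0.3 0 0 0 0 0.3;0.5 0.4 0 0 0 0 0.3;0.55 0.5 0 0 0 0 0.3;0.55 0.6 0 0 0 0 0.3;0.55 0.7 0 0 0 0 0.3;0.55 0.8 0 0 0 0 0.3;0.55 0.9 0 0 0 0 0.3;0.55 0.98 0 0 0 0 0.3;0.55 0.98 0 0 0 0 0.3"

```text
clock: 52.07
eef_pos: [452.5, 70.3, 180.2]
tool_rot: [3.138, -0.001, -2.978]
force: [0.3, 0.7, 0.3]
width: 29.7
gripper_force: 0.0
```

Run:
```python
from h import *
t,s,st=check({})
c=np.array([540,-218.]);R=lambda a:np.array([[np.cos(a),-np.sin(a)],[np.sin(a),np.cos(a)]])
pp=c+R(np.pi/2)@np.array([20.3,-123.3]);print('exp post',pp,proj(t,[*pp,60]),proj(s,[*pp,60]))
for d in(t,s):
    try: print(blob(d['img'].max(2)<75,proj(d,[*pp,60]),12))
    except Exception as e: print(e)
# grey seats vs expected, darkness of seats and cups (top view)
seats(t,'top');seats(s,'side')
for n,p in (('small',(614,-205)),('large',(528,-144)),('medium',(466,-231))):
    q=c+R(np.pi/2)@(np.array(p)-c)
    for d,nm in((t,'top'),(s,'side')):
        h=CUPS[n];I=d['img'];u,v=proj(d,[*q,30+h/2]).round().astype(int);su,sv=proj(d,[*q,30]).round(1)
        w=I[v-18:v+19,u-20:u+21].mean(2)
        m=(w>112);print(n,nm,'cup centre px',(u,v),'seat px',(su,sv))
        print('\n'.join(''.join('#' if x>135 else '+' if x>105 else '.' for x in r) for r in w))
```

```text
clock 52.1667 eef [453.1  65.3 179.7] F [ 0.5 -0.7 -0.3] w 30.0 rot [-3.142e+00 -3.000e-03 -2.984e+00]
exp post [ 663.3 -197.7] [401.62944791 167.17435995] [298.21666702 132.95575873]
(array([401.36190476, 168.32380952]), 35.0, (398, 164, 7, 9))
(array([298.15438596, 134.34561404]), 95.0, (295, 124, 8, 20))
top outer 123.0 [415.4 229.4] z30 [ 465.1 -241.1   30. ] z50 [ 462.7 -237.    50. ] z58 [ 461.7 -235.3   58. ]
top hole 620.0 [430. 203.] z30 [ 551.5 -291.8   30. ] z50 [ 547.9 -287.1   50. ] z58 [ 546.5 -285.1   58. ]
top hole 110.0 [401.9 168.5] z30 [ 666.4 -204.    30. ] z50 [ 661.4 -200.4   50. ] z58 [ 659.4 -198.9   58. ]
side outer 212.5 [385.7 147. ] z30 [ 412.3 -225.4   30. ] z50 [ 412.7 -203.1   50. ] z58 [ 412.8 -194.2   58. ]
side hole 748.0 [340.9 157.2] z30 [ 531.5 -156.6   30. ] z50 [ 529.2 -135.8   50. ] z58 [ 528.3 -127.4   58. ]
small top cup centre px (np.int64(386), np.int64(209)) seat px (np.float64(384.7), np.float64(210.3))
#########################################
#########################################
#########################################
###########
[... 9001 characters left out ...]
............................
#####+...................................
#####+...................................
####+....................................
####+....................................
####++...................................
#####+...................................
#####+...................................
#####+..........++.......................
######+..................................
#######++................................
########++...............................
#########+++.................+++.........
############+++...........+++###+........
###############++++++++++++######+.......
#################+###############+.......
################################+........
```

Run:
```python
from h import *
t=cam("top");st=read_state();print(st['eef_pos'],st['clock'])
I=t['img'].mean(2)
# bright inner floor/wall patch + rim: fit circle to rim (cup outer) using cup silhouette blob from texture: floor patch centre not usable; use rim extents
for n,uv,rim in(('large',(414+2.2,228-.5),86),('medium',(432+2.3,201-1.5),78),('small',(386+2.3,209-1.5),70)):
    p=plane(t,*uv,rim);sx={'large':(466,-230),'medium':(553,-292),'small':(527,-144)}[n];print(n,p[:2].round(1),'seat',sx,'dist',np.hypot(*(p[:2]-sx)).round(1))
```

```text
[453.4053197   64.20072778 179.64976867] 52.2167
large [ 464.1 -232.3] seat (466, -230) dist 3.0
medium [ 554.1 -294.3] seat (553, -292) dist 2.5
small [ 529.4 -149.8] seat (527, -144) dist 6.3
```

Call:
move_arm:
  rows: "0 0 0 0 0 0 0.3;0 0 0 0 0 0 0.3;0 0 0 0 0 0 0.3;0 0 0 0 0 0 0.3;0 0 0 0 0 0 0.3;0 0 0 0 0 0 0.3"

```text
clock: 52.72
eef_pos: [454.3, 64.8, 180.8]
tool_rot: [-3.142, 0.0, -2.987]
force: [0.2, -0.9, -0.3]
width: 30.0
gripper_force: 0.0
```

```bash
python3 -c "
from h import *
t,s,st=check({})
print(blob(t['img'].max(2)<75,(401,168),12)[0],blob(s['img'].max(2)<70,(267,190),15))
print(finish_job())"
```

```text
clock 52.8167 eef [454.3  65.  180.9] F [ 0.3 -0.2  0.3] w 30.0 rot [-3.142  0.    -2.986]
[401.36190476 168.32380952] (array([268.09811321, 190.62893082]), 132.5, (264, 180, 10, 20))
the job is handed in; nothing more can be done
None
```

The job is handed in at 52.8 s: the rod was dipped in the small, medium and large cups and then the beaker, and hung back; all three cups stand inside their own seats (off centre by 6 mm at most), and the carousel was then turned one click anticlockwise; no verdict was returned.

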